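# Fit the cams in a bench cam box and lock it again

## Robot

A 6-joint arm with a two-finger parallel gripper is mounted at the origin on a cart in front of the work surface, level with it; the furniture and walls round the work are solid. World frame = base frame: x ahead of the robot, y to its left, z up, the work surface at z = 0. Lengths are in m, angles in degrees, forces in N, time in s.
With the tool pointing down it reaches from about 0.35 to 0.875 m from the base axis. Payload 4.2 kg.
Tool frame: the origin (TCP) lies between the finger pads; the fingertips stand 17 mm ahead of it and the grasp point (between the pads) lies 2 mm behind it; z points along the fingers, y is the line along which they close (so a half turn about z gives the same grasp; the last joint's range is limited). The gripper opens to 87 mm and grips with 3 to 60 N. Pads are 19 mm wide; open, the fingers measure 117 mm over their backs; the gripper's body (75 mm by 190 mm) begins 51 mm behind the grasp point.
Start: joints at [90.103, 22.042, 0.453, 0, -68.411, -14.817], TCP at [0.159, 0.604, 0.24] pointing down, gripper open.
Joint ranges: [-179.83, 179.83], [-69.29, 118.12], [-61.27, 80.66], [-181.25, 117.63], [-171.15, -9.14], [-177.46, 177.46]. Speed limits (degrees/s): [159.86, 159.86, 180, 180, 180, 180].

## Interface

Orientations are given as a 3x3 rotation matrix whose columns are the frame's x, y, z axes.
In Python, from station import r gives the robot as it stands.
- The arm moves only by the tool servo_tool, never from a script. Its argument "targets" is a list of rows, each a list of 5 numbers: the shift along the world's x, y, z in units of 30 mm (1.0 is 30 mm), then the turn about the world's z in rad, then the finger opening in mm, from 0 to 87. In form: [[x, y, z, turn, gripper], ...]. A call has exactly 5 rows; each row is the pose to reach, as a shift and turn from the pose commanded when the call began; what a row does not reach only later rows make up. A row lasts 1/12 s, in which the tool goes at most 41.7 mm and 7.16 degrees, less where a joint would pass 70% of its speed; a pose out of reach is approached as far as the arm can. A call with a gripper value outside its range is refused whole. The fingers move at their own pace and stop on an object; the grip force is fixed at half the most. Time passes only in rows, so rows that repeat a pose let the fingers close, or fill a call up. It gives the time, the measured TCP pose, the force, the opening and the grip force at its end, in the units of the state.
- r.sense(): the state, without advancing time (a new reading comes with each control period).
- r.capture(name): name is "side" or "top" or "wrist"; returns a dict with "pixels" (480x640x3 uint8, red, green, blue), "fx", "fy", "cx", "cy" (pixels), "dist_coeffs" ([k1, k2, p1, p2, k3] as OpenCV has them; the pictures are not rectified), "world_from_camera" (4x4, takes a point from camera to world coordinates). Camera axes: x right, y down, z forward; pixel columns grow to the right and rows downward; lengths in m; the calibration is good to about 2 mm. A picture is of the moment at which its call begins. There is no depth.
- r.finish_job(): hands the job in; it is judged then, once.
The state is a dict: "time_s": time; "joints": joint angles; "joint_velocities": joint speeds; "effort": joint torques, N m; "tcp_pos": TCP position; "ee_rot": TCP orientation; "wrist_force": force on the tool from outside, world axes, zero at the start; "moment": the same for the moment, N m; "gripper_width": opening from 0.0 (shut) to 1.0 (fully open); "gripper_force": force on a finger pad.
Only numpy, scipy, OpenCV 4.12 (cv2) and the standard library are available. Lean on these libraries where they do the work, as an engineer would, in place of code of your own. Each camera call takes 0.05 s, during which the arm holds its last target. There are 200 camera calls.

## Task

Guide the selector lever of the cam box through its zigzag gate from the run slot to the far slot that frees the cover, then lift the cover off its two pins and lay it flat on the bench beside the box. Put every loose cam on a shaft of its own (any of the three), its key slot over the key, pushed fully down; then seat the cover back on its pins and guide the lever all the way back into the run slot, so that its tongue locks the cover. Leave the other things on the bench where they are.

Things in the scene. Friction and masses are not known exactly. Their poses are not given: they have to be found in the camera images.
- cam_box: Fixed grey cam box. Origin: bench level under the middle of its open bay; x to its back (away from robot), y to its left. Bay floor 104 (x) x 256 (y) mm, top at z 20; front and back open but for lips to z 28 at x -50, +50. End walls 18 thick at y -118, +118, top z 68, bear the cover. Gate housing: y 130 to 242, x -44 to 44, top z 90. Bench 10 cm in front is clear: cover fits at world x 0.435.
- cover_seat (a point): Where the cover's origin lies when seated: over the middle of the bay, 68 mm above the bench; axes as the box. On the end walls stand two pointed pins, 10 mm diameter, 15 mm high above the wall, at (x, y) = (32, 115) and (-32, -115) mm from here.
- run_slot (a point): Where the stem passes the gate plate in RUN. The plate (top z 90 mm) has an S-shaped zigzag of three slots along x, 18 mm wide, 34 mm apart, at box y 150, 184, 218 mm. First (next to the bay) and second slot join only at their back ends, second and third only at their front ends. RUN is the front end of the first slot.
- free_slot (a point): Where the stem passes the gate plate in FREE: the back end of the third slot, the one farthest from the bay. Box axes.
- lever_cross (a joint): Crosswise place (m) of the lever's carriage along box y: 0 first slot (run), 0.034 second, 0.068 third (free); limits -0.001, 0.069; 2 N friction, stays where left. It bears a steel tongue 30 mm wide, z 77 to 83 mm, which at 0 reaches 22 mm over the left end of the seated cover, 4 mm above it, and holds it down; clear of the cover above 0.025.
- lever (a joint): Swing (rad) of the lever about an axis along box y at box x 0, z 20 mm: 0 upright, positive leans to the back, negative to the front, limits -0.3, 0.3. Stem 12 mm thick. It passes between first and second slot only with the swing above about +0.25, between second and third only below about -0.25. Light friction, no spring, stays where left.
- lever_knob (a point): Centre of the lever's black knob: a barrel 34 mm long along box y with flat ends to grip, 30 mm diameter, on the stem 125 mm from the swing axis (z 145 mm upright); swinging, it moves about 37 mm to front and back. Gripped at its ends from above, it turns between the finger pads as the lever swings.
- shaft0 (a point): Centre of the seat at the foot of one of three alike upright shafts: box x 0, y -74 mm, z 22 mm; axes as the box. Shaft 17 mm diameter, rising 34 mm above the seat, with a round tip. On its front side (-x) a key 5 mm wide reaches 13 mm from the shaft's axis, from the seat to 25 mm above it.
- shaft1 (a point): The same for the middle shaft, y 0 of the box.
- shaft2 (a point): The same for the left shaft, y +74 mm of the box, next to the gate housing.
- cover: Loose aluminium cover plate, 104 (x) x 256 (y) x 5 mm, 0.35 kg, origin in the middle of its underside; it starts seated. Two 15 mm holes at (32, 115) and (-32, -115) mm go over the pins; half a turn round also fits. Black bar handle along its y over its middle: 14 mm thick in x, 104 mm long, 26 to 40 mm above the underside.
- cam0: Loose steel cam, 0.25 kg; two or three of three alike lie flat, a missing one is None. Origin: underside, on the bore axis. Egg-shaped disc 14 mm thick, radius 28, lobe to 38 mm at its -x; on it a hub to 40 mm height, two grip flats 36 mm apart in x, 44 wide in y. Through bore 20.4 mm, key slot 8.5 wide at -x to 14.5 mm from the axis. Seated, its axes match the box's: lobe to the front.
- cam1: As cam0.
- cam2: As cam0.
- torch: Black torch lying on the bench, 125 mm long; leave it alone.
- tape_measure: Yellow tape measure, 79 x 35 x 70 mm; leave it alone.
- bush_steel: Plain steel bush, 42 mm diameter, 40 mm high, no key slot; leave it alone.
Things that resemble listed ones, but are neither listed nor needed, are in the scene too. What is shaped like the cam1 but black or purple is not meant.

How it is judged:
By the outcome, as a careful person would: the job done as asked, in the order asked, and still so for the second after the job is handed in, with the robot touching nothing.
Of cam0, cam1, cam2 only 2 to 3 are there at a start; the rules pass over those that are not, and their reading is None.
At some moment in a run one of cam0, cam1, cam2 may be knocked a few centimetres aside while the robot is not near it.
Once in a run the grip may slacken for a moment while it holds something.
It also fails if it takes over 210 s, if anything falls off the work surface, if the arm or the gripper's body presses on something with over 40 N, if the wrist force passes 120 N, or if a joint passes its speed limit or range.

## Working session

There is one attempt and no reset: what is moved stays moved. The work goes in short steps, Python scripts to look and compute and a tool call to move; the robot and the scene stay as the last step left them, time stands still between calls to the robot, and variables do not carry over. Pictures are saved under pics/ and viewed, at most 14 in all, crops included, and the job is handed in when it is done.

Besides the shell and the picture viewer there is one more tool, called after "Call:" as name([rows], argument=value, ...), one row to a line, values as JSON. servo_tool: Moves the arm, as the interface text tells. Its arguments: {"type":"object","properties":{"targets":{"type":"array","items":{"type":"array","items":{"type":"number"}}}},"required":["targets"]}

```bash
ls; mkdir -p pics; python3 - <<'E'
from station import r
import cv2
s=r.sense();print(s)
for n in("top","side"):
    c=r.capture(n);cv2.imwrite(f"pics/{n}0.png",c["pixels"][:,:,::-1]);print(n,c["fx"],c["fy"],c["cx"],c["cy"],c["dist_coeffs"],c["world_from_camera"])
E
```

```text
pics
{'time_s': 0.0, 'joints': array([ 9.01049416e+01,  2.20916847e+01,  3.80196739e-01, -2.95472116e-02,
       -6.84098530e+01, -1.48165485e+01]), 'joint_velocities': array([ 0.00080594,  0.00078053, -0.10006971,  0.08558592,  0.06141072,
       -0.06231758]), 'effort': array([-3.87525124e-04, -3.90666997e+01,  1.87405872e+01,  4.21982959e+00,
        1.10755194e-02, -1.91573922e-04]), 'tcp_pos': array([0.15855521, 0.60397789, 0.23845123]), 'ee_rot': array([[ 9.67168009e-01, -2.54137395e-01, -4.75635123e-04],
       [-2.54137828e-01, -9.67165692e-01, -2.11862607e-03],
       [ 7.84041374e-05,  2.16994424e-03, -9.99997643e-01]]), 'wrist_force': array([-0.15270504, -1.03004824, -0.9963095 ]), 'moment': array([-0.01309899, -0.01130592,  0.02596968]), 'gripper_force': 0.0, 'gripper_width': 1.0003701108614853}
top 588.143232315618 588.143232315618 320.2458667616024 241.59357791618544 [-0.06402057  0.          0.          0.          0.        ] [[ 0.18177734 -0.82015613  0.54249509 -0.38356958]
 [-0.98329729 -0.14648017  0.10802781 -0.17379051]
 [-0.00913489 -0.55307096 -0.83308407  1.59324308]
 [ 0.          0.          0.          1.        ]]
side 449.4202449600478 449.4202449600478 322.09132328943355 245.3613630060287 [-0.054867  0.        0.        0.        0.      ] [[ 9.99927866e-01 -4.13611370e-03  1.12763618e-02  5.66703554e-01]
 [-1.20105144e-02 -3.52637950e-01  9.35682758e-01 -1.24423971e+00]
 [ 1.06382845e-04 -9.35750698e-01 -3.52662189e-01  5.81223958e-01]
 [ 0.00000000e+00  0.00000000e+00  0.00000000e+00  1.00000000e+00]]
```

View pics/top0.png

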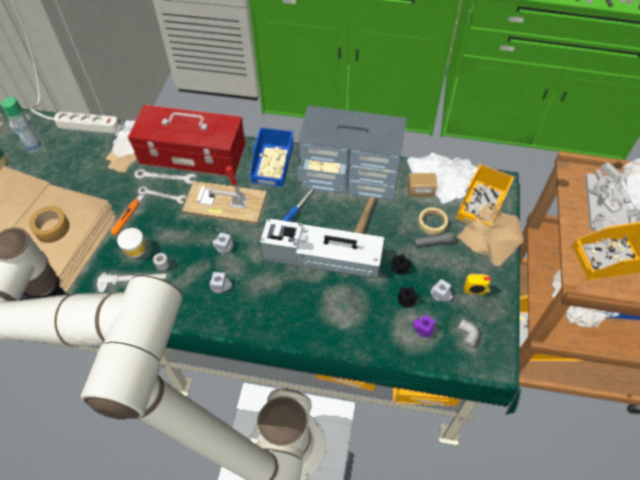

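View pics/side0.png

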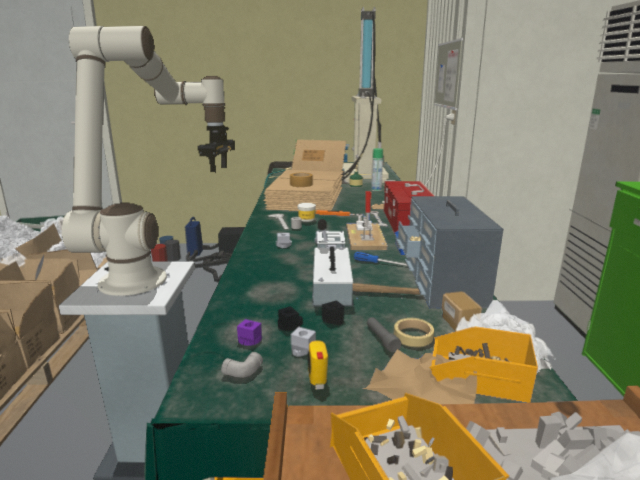

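```bash
cat > h.py <<'E'
import numpy as np, cv2, json
from station import r
def K(c): return np.array([[c["fx"],0,c["cx"]],[0,c["fy"],c["cy"]],[0,0,1]])
def ray(c,px,z):
    "world point on plane z for pixel"
    u=cv2.undistortPoints(np.array([[px]],float),K(c),np.array(c["dist_coeffs"]))[0,0]
    T=np.array(c["world_from_camera"]);d=T[:3,:3]@[u[0],u[1],1];o=T[:3,3]
    return o+d*(z-o[2])/d[2]
def proj(c,P):
    T=np.linalg.inv(np.array(c["world_from_camera"]))
    return cv2.projectPoints(np.array(P,float).reshape(-1,1,3),cv2.Rodrigues(T[:3,:3])[0],T[:3,3],K(c),np.array(c["dist_coeffs"]))[0][:,0]
def crop(c,x0,y0,x1,y1,k): return cv2.resize(c["pixels"][y0:y1,x0:x1,::-1],None,fx=k,fy=k,interpolation=cv2.INTER_CUBIC)
E
python3 - <<'E'
from h import *
c=r.capture("top")
a=crop(c,250,210,400,280,5)
b=np.hstack([crop(c,200,225,250,300,5)[:250+125],crop(c,415,270,465,345,5)[:375],crop(c,140,240,190,315,5)])[:, :750]
im=np.vstack([a,b[:250]]);cv2.imwrite("pics/a.png",im);print(im.shape)
for p in [(223,242),(219,282),(441,290),(160,260)]: print(ray(c,p,.03).round(3))
for p in [(265,222),(382,238)]: print(ray(c,p,.073).round(3))
E
```

```text
(600, 750, 3)
[0.578 0.335 0.03 ]
[0.434 0.307 0.03 ]
[ 0.526 -0.363  0.03 ]
[0.477 0.513 0.03 ]
[0.649 0.21  0.073]
[ 0.653 -0.164  0.073]
```

View pics/a.png

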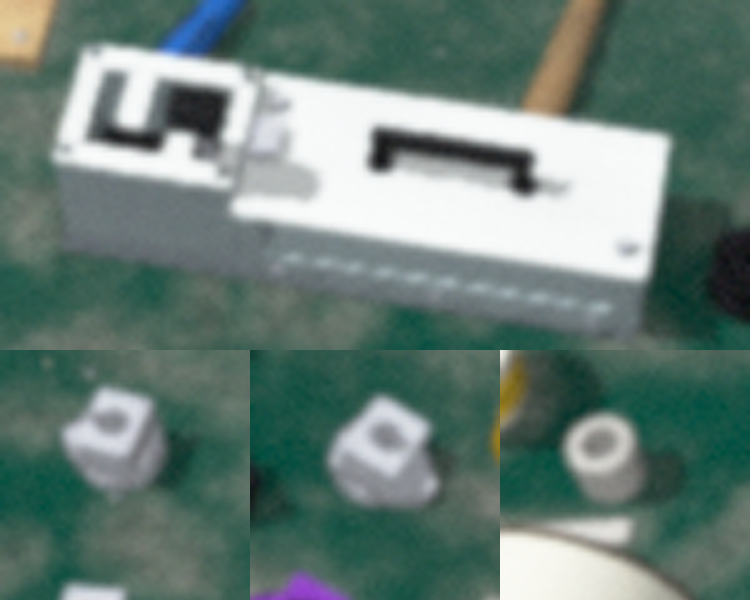

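```bash
python3 - <<'E'
from h import *
c=r.capture("top")
from scipy.optimize import least_squares
pts=[(.052,-.128,.073),(-.052,-.128,.073),(-.052,.128,.073),(.052,.128,.073),(-.044,.242,.09),(.044,.242,.09)]
px=np.array([(670,138),(650,275),(232,213),(262,75),(57,155),(85,45)])/5+[250,210]
def tf(p): 
    cs,s=np.cos(p[2]),np.sin(p[2]);return [(p[0]+cs*x-s*y,p[1]+s*x+cs*y,z) for x,y,z in pts]
f=least_squares(lambda p:(proj(c,tf(p))-px).ravel(),[.65,-.03,0]);print(f.x,np.degrees(f.x[2]),f.fun.round(1))
w=r.capture("wrist");cv2.imwrite("pics/w0.png",w["pixels"][:,:,::-1]);print(w["fx"],np.array(w["world_from_camera"]).round(3),r.sense()["time_s"])
E
```

```text
[ 0.60615985 -0.04061621 -0.00308114] -0.17653654164730537 [-0.2 -0.5 -0.5  0.2  0.2 -0.2  1.   0.1 -0.8  0.6  0.3 -0.2]
334.0010974100606 [[-0.255 -0.932 -0.259  0.229]
 [-0.967  0.246  0.067  0.586]
 [ 0.002  0.268 -0.963  0.384]
 [ 0.     0.     0.     1.   ]] 0.25
```

View pics/w0.png

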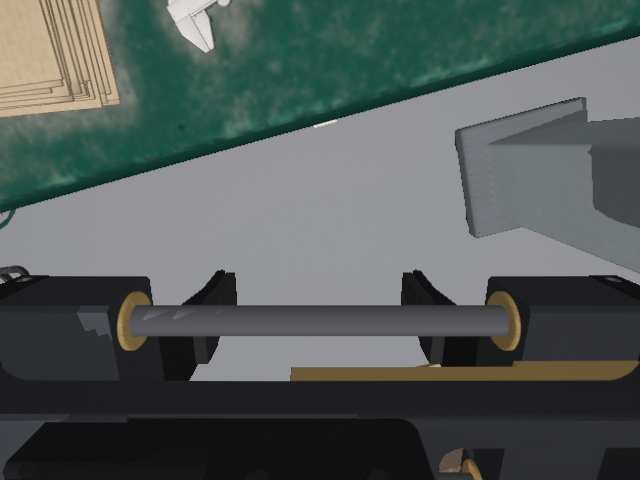

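Call:
servo_tool([
  [0.76,-1.1,0.08,0.05,87],
  [1.52,-2.2,0.16,0.1,87],
  [2.28,-3.3,0.24,0.16,87],
  [3.04,-4.4,0.32,0.21,87],
  [3.8,-5.5,0.4,0.257,87],
])

```text
time_s: 0.67
tcp_pos: [0.2733, 0.4378, 0.2516]
ee_rot: [[1.0, 0.003, -0.0], [0.003, -1.0, -0.0], [-0.0, 0.0, -1.0]]
wrist_force: [0.7, 0.3, -0.6]
gripper_width: 1.0
gripper_force: 0.0
```

Call:
servo_tool([
  [0.76,-1.1,0,0,87],
  [1.52,-2.2,0,0,87],
  [2.28,-3.3,0,0,87],
  [3.04,-4.4,0,0,87],
  [3.8,-5.5,0,0,87],
])

```text
time_s: 1.08
tcp_pos: [0.3873, 0.2727, 0.2519]
ee_rot: [[1.0, 0.001, 0.0], [0.001, -1.0, 0.001], [0.0, -0.001, -1.0]]
wrist_force: [0.9, 1.4, -0.5]
gripper_width: 1.001
gripper_force: 0.0
```

Call:
servo_tool([
  [0.76,-1.1,0,0,87],
  [1.52,-2.2,0,0,87],
  [2.28,-3.3,0,0,87],
  [3.04,-4.4,0,0,87],
  [3.8,-5.5,0,0,87],
])

```text
time_s: 1.5
tcp_pos: [0.5014, 0.1076, 0.2518]
ee_rot: [[1.0, 0.0, 0.0], [0.0, -1.0, 0.0], [0.0, -0.0, -1.0]]
wrist_force: [0.9, -0.2, 1.3]
gripper_width: 1.002
gripper_force: 0.0
```

```bash
python3 - <<'E'
from h import *
w=r.capture("wrist");cv2.imwrite("pics/w1.png",w["pixels"][:,:,::-1])
s=r.sense();print(s["tcp_pos"],s["joints"],s["ee_rot"].round(3),s["time_s"])
import pickle;pickle.dump(w,open("w1.pkl","wb"))
E
```

```text
[0.50430527 0.10317733 0.25149817] [ 29.72693264  10.73717876 -13.77812417   0.14569096 -65.50190683
  59.91028246] [[ 1.    -0.005  0.001]
 [-0.005 -1.    -0.002]
 [ 0.001  0.002 -1.   ]] 1.55
```

View pics/w1.png

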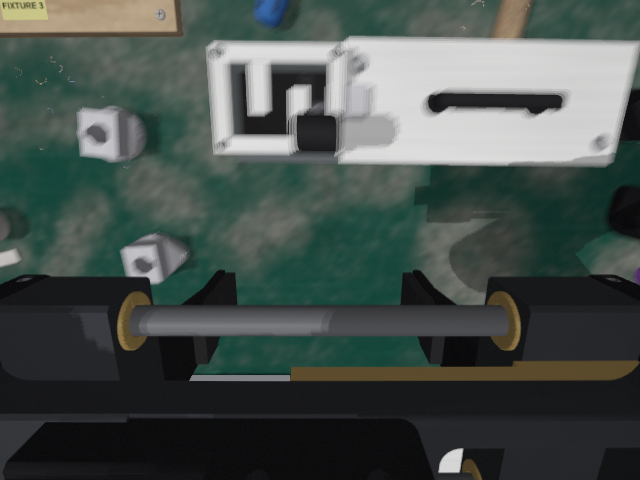

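Call:
servo_tool([
  [0,0,0,0,87],
  [0,0,0,0,87],
  [0,0,0,0,87],
  [0,0,0,0,87],
  [0,0,0,0,87],
])

```text
time_s: 1.97
tcp_pos: [0.5002, 0.1106, 0.2517]
ee_rot: [[1.0, 0.002, 0.0], [0.002, -1.0, 0.0], [0.0, -0.0, -1.0]]
wrist_force: [0.6, 0.5, 0.6]
gripper_width: 1.001
gripper_force: 0.0
```

```bash
python3 - <<'E'
from h import *
w=r.capture("wrist")
im=np.vstack([crop(w,60,20,360,285,2),]);im2=crop(w,440,20,640,285,2)[:, :200]
im2=crop(w,540,20,640,285,2)
im=np.hstack([im,im2]);print(im.shape)
cv2.imwrite("pics/w2.png",im)
s=r.sense();print(s["tcp_pos"],s["time_s"])
import pickle;pickle.dump(w,open("w1.pkl","wb"))
E
```

```text
(530, 800, 3)
[0.5002504  0.1105593  0.25172658] 2.0167
```

View pics/w2.png

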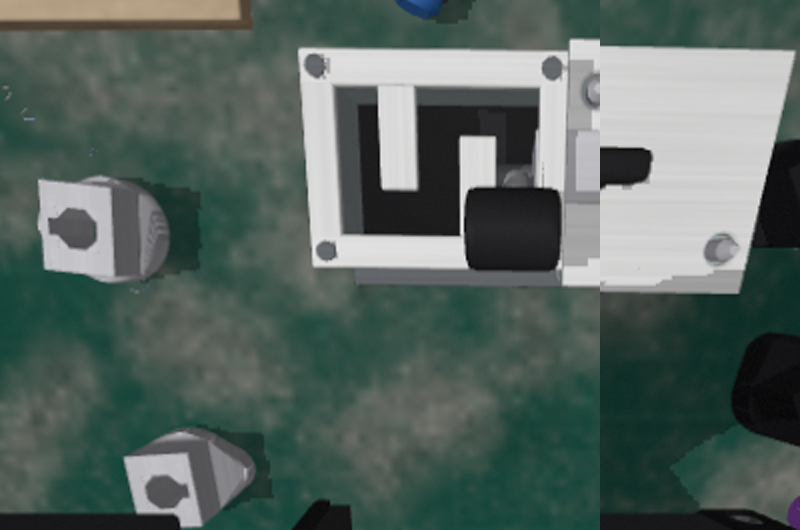

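```bash
cat >> h.py <<'E'
from scipy.optimize import least_squares
def fit(c,pts,px,p0):
    pts=np.array(pts,float);px=np.array(px,float)
    def tf(p):
        cs,s=np.cos(p[2]),np.sin(p[2]);return np.c_[p[0]+cs*pts[:,0]-s*pts[:,1],p[1]+s*pts[:,0]+cs*pts[:,1],pts[:,2]]
    f=least_squares(lambda p:(proj(c,tf(p))-px).ravel(),p0);return f.x,f.fun.round(1)
E
python3 - <<'E'
from h import *
import pickle;w=pickle.load(open("w1.pkl","rb"))
L=lambda a:[(60+u/2,20+v/2) for u,v in a]
R=lambda a:[(540+(u-600)/2,20+v/2) for u,v in a]
print(fit(w,[(.044,.242,.09),(-.044,.242,.09),(.052,-.128,.073),(-.052,-.128,.073)],L([(299,48),(313,268)])+R([(796,51),(742,294)]),[.6,-.04,0]))
# hub corners: (image order TL,TR,BR,BL)
for q in ([(38,180),(110,183),(117,275),(47,270)],[(124,457),(196,442),(217,515),(150,530)]):
    # slot-left hypothesis: -x -> +y
    print(fit(w,[(-.018,.022,.04),(.018,.022,.04),(.018,-.022,.04),(-.018,-.022,.04)],L(q),[.5,.3,-1.57]))
for k in [(465,230),(561,230),(513,228)]: print(ray(w,L([k])[0],.145))
for T in [(75,229),(168,491)]: print(ray(w,L([T])[0],.04))
E
```

```text
(array([ 0.60693662, -0.04011474, -0.00856296]), array([-0.5,  0.1, -0. ,  0.1,  0.9,  0.1, -0.4, -0.1]))
(array([ 0.58378084,  0.33594081, -1.63826018]), array([-0.2, -0.2, -0.3,  0.8,  0.1, -0.4,  0.4, -0.3]))
(array([ 0.44343801,  0.30679484, -1.38932322]), array([ 2.4, -0.8, -2.8,  1.2, -1.6,  0.9,  2. , -1.5]))
[0.57989005 0.1300113  0.145     ]
[0.57995987 0.09539965 0.145     ]
[0.58061223 0.11270559 0.145     ]
[0.58315699 0.33763276 0.04      ]
[0.44070799 0.30937396 0.04      ]
```

Call:
servo_tool([
  [1.3,0,0,-0.005,87],
  [2.6,0,0,-0.005,87],
  [2.6,0,-1,-0.005,87],
  [2.6,0,-2,-0.005,87],
  [2.6,0,-2.6,-0.005,87],
])

```text
time_s: 2.43
tcp_pos: [0.5774, 0.11, 0.1702]
ee_rot: [[1.0, -0.005, -0.004], [-0.005, -1.0, -0.001], [-0.004, 0.001, -1.0]]
wrist_force: [-0.2, -0.1, -1.0]
gripper_width: 1.003
gripper_force: 0.0
```

Call:
servo_tool([
  [0,0,-0.4,0,87],
  [0,0,-0.8,0,87],
  [0,0,-1.13,0,87],
  [0,0,-1.13,0,20],
  [0,0,-1.13,0,20],
])

```text
time_s: 2.85
tcp_pos: [0.5786, 0.1099, 0.1395]
ee_rot: [[1.0, -0.004, -0.0], [-0.004, -1.0, -0.0], [-0.0, 0.0, -1.0]]
wrist_force: [-1.0, 0.1, 0.2]
gripper_width: 0.92
gripper_force: 0.0
```

Call:
servo_tool([
  [0,0,0,0,20],
  [0,0,0,0,20],
  [0,0,0,0,20],
  [0,0,0,0,20],
  [0,0,0,0,20],
])

```text
time_s: 3.27
tcp_pos: [0.5789, 0.1095, 0.1401]
ee_rot: [[1.0, -0.005, 0.001], [-0.005, -1.0, 0.0], [0.001, -0.0, -1.0]]
wrist_force: [-0.2, -0.2, 0.1]
gripper_width: 0.555
gripper_force: 0.0
```

```bash
python3 - <<'E'
from h import *
w=r.capture("side");im=np.hstack([crop(w,290,200,370,310,5),cv2.resize(r.capture("wrist")["pixels"][:,:,::-1],(400,300))[:, :].repeat(1,0) if 0 else cv2.copyMakeBorder(cv2.resize(r.capture("wrist")["pixels"][:,:,::-1],(400,300)),0,250,0,0,0)])
cv2.imwrite("pics/s3.png",im);s=r.sense();print(s["tcp_pos"],s["wrist_force"],s["gripper_width"]*87,s["gripper_force"])
E
```

```text
[0.57879372 0.10947447 0.13990493] [ 0.54189218 -0.73241399 -0.57944639] 40.453231346521555 0.6947954103816301
```

View pics/s3.png

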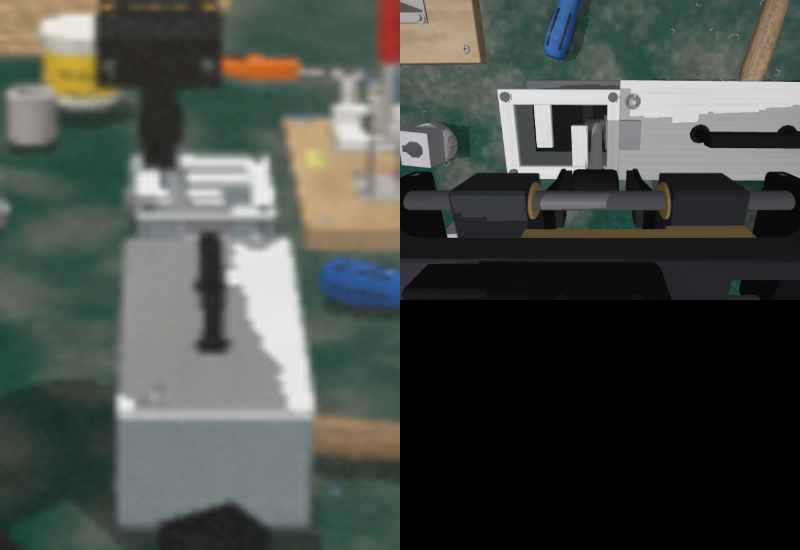

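Call:
servo_tool([
  [0,0,0,0,20],
  [0,0,0,0,20],
  [0,0,0,0,20],
  [0,0,0,0,20],
  [0,0,0,0,20],
])

```text
time_s: 3.78
tcp_pos: [0.5789, 0.1102, 0.1399]
ee_rot: [[1.0, -0.005, 0.001], [-0.005, -1.0, 0.001], [0.001, -0.001, -1.0]]
wrist_force: [-1.5, 4.7, 2.3]
gripper_width: 0.391
gripper_force: 30.0
```

Call:
servo_tool([
  [0.45,0,0.06,0,20],
  [0.95,0,0.1,0,20],
  [1.4,0,0.07,0,20],
  [1.8,0,0,0,20],
  [2.18,0,-0.06,0,20],
])

```text
time_s: 4.2
tcp_pos: [0.644, 0.1096, 0.1379]
ee_rot: [[1.0, -0.005, -0.002], [-0.005, -1.0, 0.0], [-0.002, -0.0, -1.0]]
wrist_force: [-1.8, 5.3, 0.6]
gripper_width: 0.389
gripper_force: 30.0
```

Call:
servo_tool([
  [0,0,0,0,20],
  [0,0.28,0,0,20],
  [0,0.56,0,0,20],
  [0,0.84,0,0,20],
  [0,1.13,0,0,20],
])

```text
time_s: 4.62
tcp_pos: [0.6442, 0.1436, 0.1379]
ee_rot: [[1.0, -0.005, 0.0], [-0.005, -1.0, -0.001], [0.0, 0.001, -1.0]]
wrist_force: [1.6, -2.2, 0.4]
gripper_width: 0.388
gripper_force: 30.0
```

Call:
servo_tool([
  [0,0,0,0,20],
  [0,0,0,0,20],
  [0,0,0,0,20],
  [0,0,0,0,20],
  [0,0,0,0,20],
])

```text
time_s: 5.03
tcp_pos: [0.6442, 0.1437, 0.1379]
ee_rot: [[1.0, -0.005, 0.001], [-0.005, -1.0, 0.001], [0.001, -0.001, -1.0]]
wrist_force: [0.7, 1.7, -0.1]
gripper_width: 0.389
gripper_force: 30.0
```

Call:
servo_tool([
  [-0.5,0,0.11,0,20],
  [-1.0,0,0.17,0,20],
  [-1.5,0,0.17,0,20],
  [-2.0,0,0.11,0,20],
  [-2.46,0,0,0,20],
])

```text
time_s: 5.45
tcp_pos: [0.5708, 0.1437, 0.1378]
ee_rot: [[1.0, -0.005, 0.004], [-0.005, -1.0, 0.002], [0.003, -0.002, -1.0]]
wrist_force: [5.4, -0.4, -6.1]
gripper_width: 0.389
gripper_force: 30.0
```

Call:
servo_tool([
  [0,0,0,0,20],
  [0,0.28,0,0,20],
  [0,0.56,0,0,20],
  [0,0.84,0,0,20],
  [0,1.13,0,0,20],
])

```text
time_s: 5.87
tcp_pos: [0.5713, 0.1765, 0.1378]
ee_rot: [[1.0, -0.005, 0.002], [-0.005, -1.0, -0.001], [0.002, 0.001, -1.0]]
wrist_force: [5.3, -2.3, -2.2]
gripper_width: 0.385
gripper_force: 30.0
```

Call:
servo_tool([
  [0,0,0,0,20],
  [0.6,0,0.12,0,20],
  [1.2,0,0.17,0,20],
  [1.8,0,0.12,0,20],
  [2.46,0,0,0,20],
])

```text
time_s: 6.28
tcp_pos: [0.6428, 0.1761, 0.1386]
ee_rot: [[1.0, -0.005, -0.004], [-0.005, -1.0, -0.001], [-0.004, 0.001, -1.0]]
wrist_force: [-2.1, 1.3, 1.3]
gripper_width: 0.387
gripper_force: 30.0
```

Call:
servo_tool([
  [0,0,0,0,20],
  [0,0,0,0,20],
  [0,0,0,0,60],
  [0,0,0,0,60],
  [0,0,0,0,60],
])

```text
time_s: 6.7
tcp_pos: [0.643, 0.1771, 0.1374]
ee_rot: [[1.0, -0.005, -0.002], [-0.005, -1.0, -0.0], [-0.002, 0.0, -1.0]]
wrist_force: [0.3, -0.5, -0.4]
gripper_width: 0.536
gripper_force: 0.0
```

```bash
python3 - <<'E'
from h import *
s=r.sense();print(s["tcp_pos"],s["joints"],s["gripper_width"]*87)
E
```

```text
[0.64299596 0.17707211 0.13740126] [ 2.92432069e+01  3.06521510e+01 -7.22685829e-01 -4.39915562e-02
 -5.87258724e+01  6.05050469e+01] 46.64366607250272
```

Call:
servo_tool([
  [0,0,0.3,0,60],
  [0,0,1,0,60],
  [0,0,2,0,60],
  [0,0,3,0,60],
  [0,0,3.75,0,60],
])

```text
time_s: 7.12
tcp_pos: [0.6443, 0.1775, 0.254]
ee_rot: [[1.0, -0.004, 0.003], [-0.004, -1.0, 0.001], [0.003, -0.001, -1.0]]
wrist_force: [-0.5, 0.4, 0.9]
gripper_width: 0.693
gripper_force: 0.0
```

Call:
servo_tool([
  [-0.2,-0.8,0,-0.12,60],
  [-0.4,-1.6,0,-0.24,60],
  [-0.6,-2.4,0,-0.36,60],
  [-0.8,-3.2,0,-0.48,60],
  [-0.8,-4,0,-0.6,60],
])

```text
time_s: 7.53
tcp_pos: [0.6187, 0.0565, 0.2514]
ee_rot: [[0.82, -0.573, 0.0], [-0.573, -0.82, 0.0], [-0.0, -0.0, -1.0]]
wrist_force: [0.2, -0.3, 0.5]
gripper_width: 0.689
gripper_force: 0.0
```

Call:
servo_tool([
  [-0.1,-0.8,0,-0.12,60],
  [-0.2,-1.6,0,-0.24,60],
  [-0.4,-2.4,0,-0.36,60],
  [-0.4,-3.23,0,-0.48,60],
  [-0.4,-3.23,0,-0.6,60],
])

```text
time_s: 7.95
tcp_pos: [0.6072, -0.0428, 0.2513]
ee_rot: [[0.349, -0.937, 0.0], [-0.937, -0.349, -0.001], [0.001, 0.0, -1.0]]
wrist_force: [0.8, 0.0, -0.4]
gripper_width: 0.694
gripper_force: 0.0
```

Call:
servo_tool([
  [0,0,0,-0.12,50],
  [0,0,0,-0.24,50],
  [0,0,0,-0.371,50],
  [0,0,0,-0.371,40],
  [0,0,0,-0.371,40],
])

```text
time_s: 8.37
tcp_pos: [0.6079, -0.0394, 0.2509]
ee_rot: [[-0.002, -1.0, 0.0], [-1.0, 0.002, 0.0], [-0.0, -0.0, -1.0]]
wrist_force: [-0.4, 0.3, 0.3]
gripper_width: 0.509
gripper_force: 0.0
```

Call:
servo_tool([
  [0,0,0,0,40],
  [0,0,0,0,40],
  [0,0,0,0,40],
  [0,0,0,0,40],
  [0,0,0,0,40],
])

```text
time_s: 8.78
tcp_pos: [0.6081, -0.0396, 0.2503]
ee_rot: [[-0.004, -1.0, -0.0], [-1.0, 0.004, -0.0], [0.0, 0.0, -1.0]]
wrist_force: [0.1, -0.5, -0.5]
gripper_width: 0.463
gripper_force: 0.0
```

```bash
python3 - <<'E'
from h import *
import pickle
w=r.capture("wrist");pickle.dump(w,open("w2.pkl","wb"));t=r.capture("top")
cv2.imwrite("pics/c1.png",np.vstack([np.hstack([crop(w,120,0,520,340,1.5)]),crop(t,255,205,405,225+10,4)[:90] if 0 else np.zeros((1,600,3),np.uint8)]))
s=r.sense();print(s["tcp_pos"],s["joints"],s["gripper_width"]*87)
print(proj(w,[(.607,-.04,.108),(.6065,-.092,.108),(.607,.012,.108)]))
E
```

```text
[ 0.60811211 -0.03959626  0.2503066 ] [ 1.14770058e+01  2.01243855e+01 -8.88033970e-01  7.23850238e-04
 -6.89949566e+01 -1.17436934e+01] 39.932959968679505
[[319.16619434 229.64082272]
 [319.49186555 169.96691673]
 [319.40792619 283.96948568]]
```

View pics/c1.png

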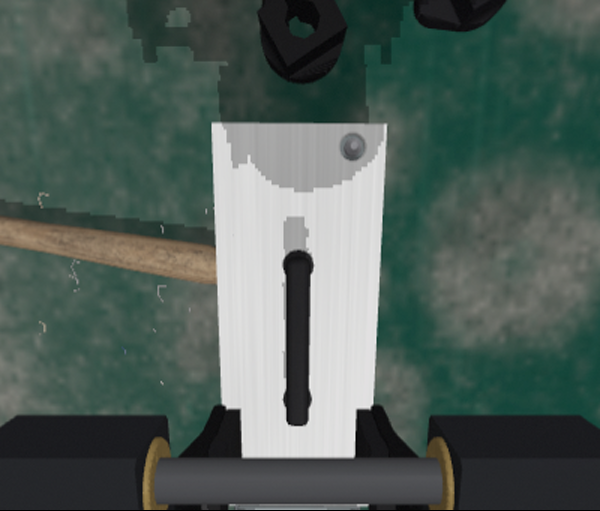

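```bash
python3 - <<'E'
from h import *
import pickle;w=pickle.load(open("w2.pkl","rb"))
f=lambda u,v:(120+u/1.5,v/1.5)
print(fit(w,[(.052,-.128,.073),(-.052,-.128,.073),(0,-.052,.108),(0,.052,.108)],[f(212,123),f(386,123),f(298,254),f(297,424)],[.607,-.04,0]))
print(ray(w,f(352,146),.083)+[.032,.115,0])
E
```

```text
(array([ 0.60762884, -0.03946764, -0.01021775]), array([-0.8, -1.7,  0.5, -1. ,  0.1,  1.3,  0.2,  1.8]))
[ 0.60756622 -0.03722537  0.083     ]
```

Call:
servo_tool([
  [0,0,-1.2,0,40],
  [0,0,-2.4,0,40],
  [0,0,-3.6,0,40],
  [0,0,-4.5,0,30],
  [0,0,-5.03,0,5],
])

```text
time_s: 9.3
tcp_pos: [0.6059, -0.0398, 0.0956]
ee_rot: [[-0.005, -1.0, -0.006], [-1.0, 0.005, -0.0], [0.0, 0.006, -1.0]]
wrist_force: [-1.1, 1.3, 0.1]
gripper_width: 0.379
gripper_force: 0.0
```

Call:
servo_tool([
  [0,0,0,0,5],
  [0,0,0,0,5],
  [0,0,0,0,5],
  [0,0,0,0,5],
  [0,0,0,0,5],
])

```text
time_s: 9.72
tcp_pos: [0.609, -0.0394, 0.101]
ee_rot: [[-0.005, -1.0, 0.003], [-1.0, 0.005, 0.001], [-0.001, -0.003, -1.0]]
wrist_force: [1.2, 0.3, -0.6]
gripper_width: 0.156
gripper_force: 30.0
```

Call:
servo_tool([
  [0,0,0,0,5],
  [0,0,0,0,5],
  [0,0,0,0,5],
  [0,0,0.1,0,5],
  [0,0,0.2,0,5],
])

```text
time_s: 10.13
tcp_pos: [0.6069, -0.0397, 0.1046]
ee_rot: [[-0.006, -1.0, -0.003], [-1.0, 0.006, 0.0], [-0.0, 0.003, -1.0]]
wrist_force: [-0.4, 1.0, -4.3]
gripper_width: 0.158
gripper_force: 30.0
```

Call:
servo_tool([
  [0,0,0,0,5],
  [0,0,0,0,5],
  [0,0,0,0,5],
  [0,0,0,0,5],
  [0,0,0,0,5],
])

```text
time_s: 10.55
tcp_pos: [0.6079, -0.0396, 0.1051]
ee_rot: [[-0.005, -1.0, -0.001], [-1.0, 0.005, -0.0], [0.0, 0.001, -1.0]]
wrist_force: [0.3, 0.8, -2.7]
gripper_width: 0.156
gripper_force: 30.0
```

Call:
servo_tool([
  [0,0,0.5,0,5],
  [0,0,1,0,5],
  [0,0,1.5,0,5],
  [0,0,2,0,5],
  [0,0,2.5,0,5],
])

```text
time_s: 10.97
tcp_pos: [0.6078, -0.0396, 0.1809]
ee_rot: [[-0.005, -1.0, -0.001], [-1.0, 0.005, 0.0], [-0.0, 0.001, -1.0]]
wrist_force: [0.3, 0.0, -3.5]
gripper_width: 0.158
gripper_force: 30.0
```

Call:
servo_tool([
  [-0.5,0,0,0,5],
  [-1.1,0,0,0,5],
  [-1.7,0,0,0,5],
  [-2.3,0,0,0,5],
  [-2.9,0,0,0,5],
])

```text
time_s: 11.38
tcp_pos: [0.52, -0.0397, 0.1803]
ee_rot: [[-0.005, -1.0, -0.0], [-1.0, 0.005, 0.0], [-0.0, 0.0, -1.0]]
wrist_force: [-0.2, 0.1, -3.6]
gripper_width: 0.156
gripper_force: 30.0
```

Call:
servo_tool([
  [-0.6,0,0,0,5],
  [-1.2,0,0,0,5],
  [-1.8,0,0,0,5],
  [-2.4,0,0,0,5],
  [-2.83,0,0,0,5],
])

```text
time_s: 11.8
tcp_pos: [0.4343, -0.0398, 0.1804]
ee_rot: [[-0.005, -1.0, -0.001], [-1.0, 0.005, 0.0], [-0.0, 0.001, -1.0]]
wrist_force: [-0.7, 1.1, -3.6]
gripper_width: 0.156
gripper_force: 30.0
```

Call:
servo_tool([
  [0,0,-0.8,0,5],
  [0,0,-1.6,0,5],
  [0,0,-2.4,0,5],
  [0,0,-3.1,0,5],
  [0,0,-3.7,0,5],
])

```text
time_s: 12.22
tcp_pos: [0.4358, -0.0397, 0.0685]
ee_rot: [[-0.005, -1.0, -0.0], [-1.0, 0.005, -0.0], [0.0, 0.0, -1.0]]
wrist_force: [-0.4, 0.5, -3.7]
gripper_width: 0.16
gripper_force: 30.0
```

Call:
servo_tool([
  [0,0,-0.4,0,5],
  [0,0,-0.8,0,5],
  [0,0,-1.1,0,5],
  [0,0,-1.2,0,5],
  [0,0,-1.2,0,5],
])

```text
time_s: 12.63
tcp_pos: [0.4363, -0.0396, 0.0335]
ee_rot: [[-0.005, -1.0, -0.001], [-1.0, 0.005, -0.0], [0.0, 0.001, -1.0]]
wrist_force: [-0.0, 0.4, -3.4]
gripper_width: 0.157
gripper_force: 30.0
```

```bash
python3 - <<'E'
from h import *
s=r.sense();print(s["tcp_pos"],s["joints"],s["gripper_width"]*87,s["wrist_force"],s["moment"])
t=r.capture("top");sd=r.capture("side")
cv2.imwrite("pics/d1.png",np.vstack([crop(t,190,190,460,330,2.9)[:,:780],cv2.resize(sd["pixels"][220:340,200:400,::-1],(780,468))])[:600])
E
```

```text
[ 0.43632297 -0.03961045  0.03346101] [ 1.62133876e+01  2.06311583e+01 -3.96674747e+01  2.52302184e-02
 -2.97384478e+01 -1.64968952e+01] 13.626263306025221 [-0.0273372   0.44782663 -3.37514189] [ 0.14492641 -0.14339213 -0.05282089]
```

View pics/d1.png

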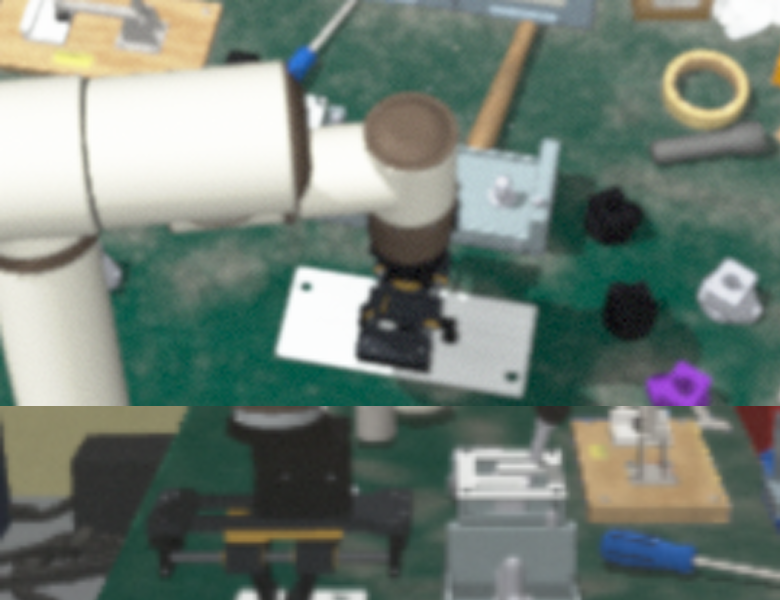

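Call:
servo_tool([
  [0,0,-0.04,0,5],
  [0,0,-0.06,0,5],
  [0,0,-0.06,0,30],
  [0,0,-0.06,0,40],
  [0,0,-0.06,0,50],
])

```text
time_s: 13.15
tcp_pos: [0.4368, -0.0395, 0.0321]
ee_rot: [[-0.005, -1.0, 0.002], [-1.0, 0.005, 0.0], [-0.0, -0.002, -1.0]]
wrist_force: [0.2, 0.8, -0.0]
gripper_width: 0.304
gripper_force: 0.0
```

Call:
servo_tool([
  [0,0,0,0,60],
  [0,0,0,0,60],
  [0,0,0,0,60],
  [0,0,0.3,0,60],
  [0,0,1,0,60],
])

```text
time_s: 13.57
tcp_pos: [0.4343, -0.0401, 0.06]
ee_rot: [[-0.006, -1.0, -0.006], [-1.0, 0.006, -0.001], [0.001, 0.006, -1.0]]
wrist_force: [0.3, 0.5, 0.6]
gripper_width: 0.649
gripper_force: 0.0
```

Call:
servo_tool([
  [0,0,1.2,0,87],
  [0,0,2.4,0,87],
  [0,0,3.6,0,87],
  [0,0,4.8,0,87],
  [0,0,6,0,87],
])

```text
time_s: 13.98
tcp_pos: [0.4356, -0.0398, 0.2436]
ee_rot: [[-0.005, -1.0, 0.0], [-1.0, 0.005, 0.0], [-0.0, -0.0, -1.0]]
wrist_force: [1.1, 1.2, -0.0]
gripper_width: 0.957
gripper_force: 0.0
```

```bash
python3 - <<'E'
from h import *
import pickle
s=r.sense();print(s["tcp_pos"],s["joints"])
w=r.capture("wrist");pickle.dump(w,open("w3.pkl","wb"))
print(proj(w,[(.526,-.363,.03),(.607,-.114,.06),(.607,-.04,.06),(.607,.034,.06),(.443,.307,.04)]))
E
```

```text
[ 0.43559871 -0.03975535  0.24355493] [ 1.62082658e+01  3.17965878e+00 -2.38356187e+01 -8.06172156e-03
 -6.29669751e+01 -1.64961026e+01]
[[ 208.57749698 -161.89826055]
 [ 137.09049645  144.60890747]
 [ 148.05442206  220.74315394]
 [ 157.9091235   288.46937338]
 [ 314.06471962  468.77406974]]
```

Call:
servo_tool([
  [0.3,-1,0,0,70],
  [0.6,-2,0,0,70],
  [0.9,-3,0,0,70],
  [1.2,-4,0,0,70],
  [1.5,-5,0,0,70],
])

```text
time_s: 14.45
tcp_pos: [0.4813, -0.191, 0.2413]
ee_rot: [[-0.005, -1.0, -0.0], [-1.0, 0.005, 0.0], [-0.0, 0.0, -1.0]]
wrist_force: [1.4, 0.4, -0.1]
gripper_width: 0.818
gripper_force: 0.0
```

Call:
servo_tool([
  [0.3,-1.2,0,0,70],
  [0.6,-2.4,0,0,70],
  [0.6,-3.67,0,0,70],
  [0.6,-3.67,0,0,70],
  [0.6,-3.67,0,0,70],
])

```text
time_s: 14.87
tcp_pos: [0.4986, -0.3014, 0.2402]
ee_rot: [[-0.009, -1.0, -0.002], [-1.0, 0.009, 0.001], [-0.001, 0.002, -1.0]]
wrist_force: [0.1, 0.8, -0.1]
gripper_width: 0.804
gripper_force: 0.0
```

Call:
servo_tool([
  [0,0,0,0,70],
  [0,0,0,0,70],
  [0,0,0,0,70],
  [0,0,0,0,70],
  [0,0,0,0,70],
])

```text
time_s: 15.28
tcp_pos: [0.4994, -0.2988, 0.242]
ee_rot: [[-0.003, -1.0, 0.001], [-1.0, 0.003, -0.0], [0.0, -0.001, -1.0]]
wrist_force: [0.6, -0.1, 0.1]
gripper_width: 0.802
gripper_force: 0.0
```

```bash
python3 - <<'E'
from h import *
import pickle
s=r.sense();print(s["tcp_pos"],s["joints"])
w=r.capture("wrist");pickle.dump(w,open("w3.pkl","wb"))
p=proj(w,[(.526,-.363,.03)])[0].astype(int);print(p)
x0,y0=max(0,p[0]-60),max(0,p[1]-60)
print(x0,y0);a=crop(w,x0,y0,x0+120,y0+120,4)
b=pickle.load(open("w1.pkl","rb"));a2=crop(b,75,100,155,180,3);a3=crop(b,115,220,195,285,3)
cv2.imwrite("pics/e.png",np.hstack([a,np.vstack([a2,np.zeros((240,240,3),np.uint8)+np.pad(a3,((0,45),(0,0),(0,0)))])]))
E
```

```text
[ 0.49939034 -0.2988459   0.24201806] [-1.49601109e+01  1.77460283e+01 -5.59830416e+00  1.90092901e-04
 -6.66244546e+01  1.47595197e+01]
[292 153]
232 93
```

View pics/e.png

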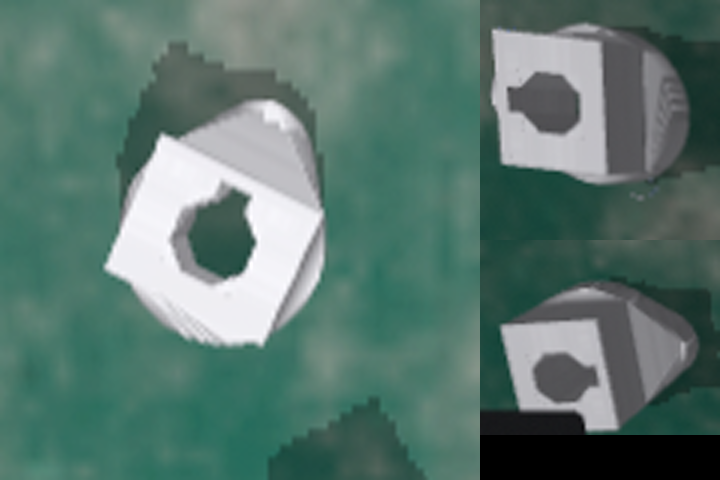

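```bash
python3 - <<'E'
from h import *
import pickle;w=pickle.load(open("w3.pkl","rb"))
q=[(232+u/4,93+v/4) for u,v in [(323,212),(163,135),(265,346),(106,268)]]
print(fit(w,[(-.018,.022,.04),(-.018,-.022,.04),(.018,.022,.04),(.018,-.022,.04)],q,[.526,-.363,1.2]))
print(ray(w,(232+213/4,93+240/4),.04))
w=pickle.load(open("w1.pkl","rb"))
for o,q,p0 in (((75,100),[(494,30),(602,41),(607,174),(505,162)],-1.6),):
  q=[(75+(u-480)/3,100+v/3) for u,v in q]
  print(fit(w,[(-.018,.022,.04),(.018,.022,.04),(.018,-.022,.04),(-.018,-.022,.04)],q,[.58,.336,p0]))
q=[(115+(u-480)/3,220+(v-240)/3) for u,v in [(500,325),(600,318),(620,430)]]
print(fit(w,[(.018,-.022,.04),(-.018,-.022,.04),(-.018,.022,.04)],q,[.44,.307,1.75]))
E
```

```text
(array([ 0.53190104, -0.3637027 ,  1.12385821]), array([ 0.2,  0.3, -0.1, -0.2, -0.2, -0.4,  0.1,  0.3]))
[ 0.53225776 -0.36403661  0.04      ]
(array([ 0.58335137,  0.3360231 , -1.678133  ]), array([-0. , -0.4, -0. , -0.1,  0.4,  0.2, -0.4,  0.3]))
(array([0.44030846, 0.31135267, 1.6321102 ]), array([ 0.9, -0.1, -0.8,  0.5, -0.1, -0.5]))
```

Call:
servo_tool([
  [0.2,-0.4,0,0.12,60],
  [0.4,-0.8,0,0.24,60],
  [0.6,-1.2,0,0.36,60],
  [0.8,-1.6,0,0.48,60],
  [1.09,-2.17,0,0.6,60],
])

```text
time_s: 15.75
tcp_pos: [0.5321, -0.3645, 0.242]
ee_rot: [[0.566, -0.824, 0.0], [-0.824, -0.566, 0.0], [-0.0, -0.0, -1.0]]
wrist_force: [0.3, -0.2, 0.2]
gripper_width: 0.697
gripper_force: 0.0
```

Call:
servo_tool([
  [0,0,-0.5,0.12,60],
  [0,0,-1,0.24,60],
  [0,0,-1.5,0.36,60],
  [0,0,-2,0.48,60],
  [0,0,-2.5,0.527,60],
])

```text
time_s: 16.17
tcp_pos: [0.532, -0.3645, 0.1661]
ee_rot: [[0.903, -0.429, 0.0], [-0.429, -0.903, -0.0], [0.0, -0.0, -1.0]]
wrist_force: [-0.7, 0.8, -0.1]
gripper_width: 0.691
gripper_force: 0.0
```

Call:
servo_tool([
  [0,0,-0.6,0,60],
  [0,0,-1.2,0,60],
  [0,0,-1.8,0,60],
  [0,0,-2.2,0,60],
  [0,0,-2.4,0,60],
])

```text
time_s: 16.58
tcp_pos: [0.5311, -0.3641, 0.0927]
ee_rot: [[0.901, -0.434, -0.003], [-0.434, -0.901, 0.001], [-0.003, 0.0, -1.0]]
wrist_force: [0.0, 0.7, 0.1]
gripper_width: 0.686
gripper_force: 0.0
```

Call:
servo_tool([
  [0,0,0,0,60],
  [0,0,0,0,60],
  [0,0,0,0,60],
  [0,0,0,0,60],
  [0,0,0,0,60],
])

```text
time_s: 17.0
tcp_pos: [0.5324, -0.3651, 0.0957]
ee_rot: [[0.901, -0.434, 0.002], [-0.434, -0.901, -0.001], [0.002, -0.0, -1.0]]
wrist_force: [-1.1, 0.7, -0.1]
gripper_width: 0.689
gripper_force: 0.0
```

```bash
python3 - <<'E'
from h import *
s=r.sense();print(s["tcp_pos"],s["joints"],s["gripper_width"]*87)
w=r.capture("wrist");t=r.capture("side")
cv2.imwrite("pics/f.png",np.hstack([crop(w,160,150,480,390,1.5),crop(t,225,300,335,420,3)]))
E
```

```text
[ 0.53237437 -0.36505409  0.09574537] [-2.01031645e+01  3.11179170e+01 -6.76801952e+00  7.54750648e-03
 -5.20032553e+01  8.43869363e+01] 59.97572052727023
```

View pics/f.png

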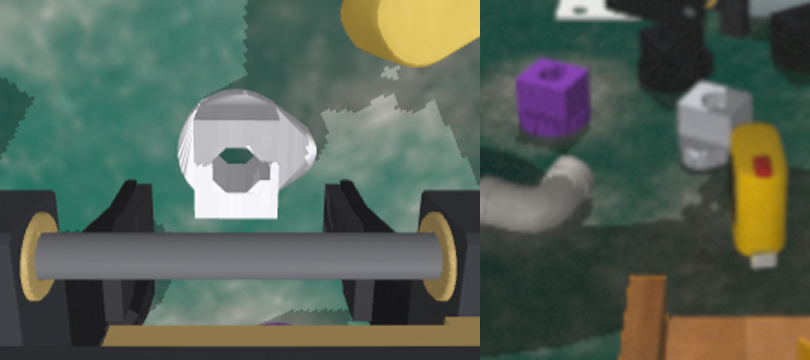

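Call:
servo_tool([
  [0,0,-0.6,0,60],
  [0,0,-1.2,0,60],
  [0,0,-1.7,0,60],
  [0,0,-2,0,50],
  [0,0,-2.09,0,20],
])

```text
time_s: 17.52
tcp_pos: [0.5312, -0.3652, 0.0314]
ee_rot: [[0.901, -0.433, -0.003], [-0.433, -0.901, -0.0], [-0.002, 0.001, -1.0]]
wrist_force: [-0.8, 2.1, 7.7]
gripper_width: 0.607
gripper_force: 3.8
```

Call:
servo_tool([
  [0,0,0,0,20],
  [0,0,0,0,20],
  [0,0,0,0,20],
  [0,0,0,0,20],
  [0,0,0,0,20],
])

```text
time_s: 17.93
tcp_pos: [0.5324, -0.3649, 0.0326]
ee_rot: [[0.901, -0.434, 0.001], [-0.434, -0.901, -0.0], [0.001, -0.0, -1.0]]
wrist_force: [-0.0, 0.4, 1.0]
gripper_width: 0.412
gripper_force: 30.0
```

Call:
servo_tool([
  [0,0,0,0,20],
  [0,0,0,0,20],
  [0,0,0.2,0,20],
  [0,0,0.5,0,20],
  [0,0,1,0,20],
])

```text
time_s: 18.35
tcp_pos: [0.5302, -0.3641, 0.0605]
ee_rot: [[0.901, -0.434, -0.005], [-0.434, -0.901, 0.002], [-0.005, -0.0, -1.0]]
wrist_force: [-0.5, 0.7, -1.8]
gripper_width: 0.414
gripper_force: 30.0
```

Call:
servo_tool([
  [0,0,0.8,0,20],
  [0,0,1.6,0,20],
  [0,0,2.4,0,20],
  [0,0,3.2,0,20],
  [0,0,4,0,20],
])

```text
time_s: 18.77
tcp_pos: [0.5312, -0.3645, 0.1831]
ee_rot: [[0.901, -0.434, -0.001], [-0.434, -0.901, 0.001], [-0.001, -0.0, -1.0]]
wrist_force: [-1.3, 0.5, -3.1]
gripper_width: 0.408
gripper_force: 30.0
```

```bash
python3 - <<'E'
from h import *
s=r.sense();print(s["tcp_pos"],s["joints"],s["gripper_width"]*87,s["wrist_force"])
c=r.capture("wrist")
cv2.imwrite("pics/g.png",c["pixels"][:,:,::-1])
E
```

```text
[ 0.53116074 -0.36451999  0.18313813] [-2.01085526e+01  2.62852095e+01 -1.16303094e+00 -2.52019074e-02
 -6.26190757e+01  8.43875974e+01] 35.49699904024092 [-1.28032513  0.52120914 -3.14054409]
```

Call:
servo_tool([
  [0.2,0.8,0,-0.11,20],
  [0.5,1.7,0,-0.22,20],
  [0.8,2.6,0,-0.33,20],
  [1.1,3.5,0,-0.44,20],
  [1.4,4.4,0,-0.56,20],
])

```text
time_s: 19.23
tcp_pos: [0.5735, -0.2316, 0.1817]
ee_rot: [[0.528, -0.85, -0.001], [-0.85, -0.528, 0.0], [-0.001, 0.001, -1.0]]
wrist_force: [0.4, 0.3, -2.8]
gripper_width: 0.407
gripper_force: 30.0
```

Call:
servo_tool([
  [0.2,0.8,0,-0.11,20],
  [0.5,1.6,0,-0.22,20],
  [0.8,2.4,0,-0.33,20],
  [1,3.2,0,-0.44,20],
  [1.12,3.95,0,-0.568,20],
])

```text
time_s: 19.65
tcp_pos: [0.6075, -0.1129, 0.1816]
ee_rot: [[-0.008, -1.0, -0.001], [-1.0, 0.008, 0.0], [-0.0, 0.001, -1.0]]
wrist_force: [0.4, -0.2, -2.5]
gripper_width: 0.409
gripper_force: 30.0
```

Call:
servo_tool([
  [0,0,-0.6,0,20],
  [0,0,-1.2,0,20],
  [0,0,-1.8,0,20],
  [0,0,-2.4,0,20],
  [0,0,-2.85,0,20],
])

```text
time_s: 20.07
tcp_pos: [0.6062, -0.1141, 0.0946]
ee_rot: [[-0.003, -1.0, -0.003], [-1.0, 0.003, 0.0], [-0.0, 0.003, -1.0]]
wrist_force: [0.4, -0.1, -3.0]
gripper_width: 0.416
gripper_force: 30.0
```

Call:
servo_tool([
  [0,0,0,0,20],
  [0,0,0,0,20],
  [0,0,0,0,20],
  [0,0,0,0,20],
  [0,0,0,0,20],
])

```text
time_s: 20.48
tcp_pos: [0.6082, -0.1144, 0.0978]
ee_rot: [[-0.003, -1.0, 0.002], [-1.0, 0.003, 0.0], [-0.0, -0.002, -1.0]]
wrist_force: [-0.2, 0.0, -2.2]
gripper_width: 0.41
gripper_force: 30.0
```

```bash
python3 - <<'E'
from h import *
s=r.sense();print(s["tcp_pos"],s["joints"],s["gripper_width"]*87,s["wrist_force"])
E
```

```text
[ 0.60818636 -0.1143513   0.09775077] [ 4.31985912e+00  2.87719641e+01 -1.07755521e+01  9.69322732e-03
 -5.03181081e+01 -4.49758837e+00] 35.709706786247125 [-0.17847513  0.00748791 -2.19989305]
```

Call:
servo_tool([
  [0,0,-0.1,0,20],
  [0,0,-0.2,0,20],
  [0,0,-0.3,0,20],
  [0,0,-0.35,0,20],
  [0,0,-0.4,0,20],
])

```text
time_s: 20.9
tcp_pos: [0.6073, -0.1143, 0.084]
ee_rot: [[-0.003, -1.0, -0.001], [-1.0, 0.003, -0.0], [0.0, 0.001, -1.0]]
wrist_force: [0.3, -0.0, -2.1]
gripper_width: 0.412
gripper_force: 30.0
```

```bash
python3 - <<'E'
from h import *
s=r.sense();print(s["tcp_pos"],s["wrist_force"],s["moment"])
E
```

```text
[ 0.60732353 -0.11432534  0.08401594] [ 0.2627002  -0.00388879 -2.10049137] [ 0.11689881 -0.0517242   0.01734555]
```

Call:
servo_tool([
  [0,0,-0.1,0,20],
  [0,0,-0.2,0,20],
  [0,0,-0.25,0,20],
  [0,0,-0.3,0,20],
  [0,0,-0.35,0,20],
])

```text
time_s: 21.32
tcp_pos: [0.6077, -0.1139, 0.0739]
ee_rot: [[-0.003, -1.0, 0.0], [-1.0, 0.003, 0.0], [-0.0, -0.0, -1.0]]
wrist_force: [-0.3, 3.5, -1.3]
gripper_width: 0.409
gripper_force: 30.0
```

Call:
servo_tool([
  [0,0,0,0,20],
  [0,0,0,0,20],
  [0,0,0,0,20],
  [0,0,0,0,20],
  [0,0,0,0,20],
])

```text
time_s: 21.73
tcp_pos: [0.6076, -0.114, 0.0737]
ee_rot: [[-0.003, -1.0, 0.0], [-1.0, 0.003, 0.0], [-0.0, -0.0, -1.0]]
wrist_force: [1.8, 3.5, -4.4]
gripper_width: 0.413
gripper_force: 30.0
```

Call:
servo_tool([
  [0,0.03,-0.12,0,20],
  [0,0.03,-0.24,0,20],
  [0,0.03,-0.36,0,20],
  [0,0.03,-0.48,0,20],
  [0,0.03,-0.58,0,20],
])

```text
time_s: 22.15
tcp_pos: [0.6071, -0.1138, 0.056]
ee_rot: [[-0.003, -1.0, -0.001], [-1.0, 0.003, -0.0], [0.0, 0.001, -1.0]]
wrist_force: [-0.4, 0.5, -2.7]
gripper_width: 0.41
gripper_force: 30.0
```

Call:
servo_tool([
  [0,0,-0.02,0,20],
  [0,0,-0.05,0,20],
  [0,0,-0.05,0,20],
  [0,0,-0.05,0,20],
  [0,0,-0.05,0,20],
])

```text
time_s: 22.57
tcp_pos: [0.6076, -0.1136, 0.0552]
ee_rot: [[-0.003, -1.0, 0.0], [-1.0, 0.003, -0.0], [0.0, -0.0, -1.0]]
wrist_force: [-0.5, -0.4, -3.0]
gripper_width: 0.412
gripper_force: 30.0
```

Call:
servo_tool([
  [0,0,-0.03,0,20],
  [0,0,-0.06,0,20],
  [0,0,-0.06,0,20],
  [0,0,-0.06,0,20],
  [0,0,-0.06,0,20],
])

```text
time_s: 22.98
tcp_pos: [0.6078, -0.1135, 0.0545]
ee_rot: [[-0.003, -1.0, 0.001], [-1.0, 0.003, -0.0], [0.0, -0.001, -1.0]]
wrist_force: [-1.9, 1.0, 5.4]
gripper_width: 0.412
gripper_force: 30.0
```

Call:
servo_tool([
  [0,0,0.06,0,60],
  [0,0,0.06,0,60],
  [0,0,0.06,0,60],
  [0,0,0.06,0,60],
  [0,0,0.06,0,60],
])

```text
time_s: 23.4
tcp_pos: [0.6075, -0.1134, 0.0548]
ee_rot: [[-0.003, -1.0, -0.0], [-1.0, 0.003, -0.0], [0.0, 0.0, -1.0]]
wrist_force: [0.7, -0.5, -0.6]
gripper_width: 0.661
gripper_force: 0.0
```

Call:
servo_tool([
  [0,0,0.2,0,60],
  [0,0,0.6,0,60],
  [0,0,1.2,0,60],
  [0,0,2.1,0,60],
  [0,0,3,0,60],
])

```text
time_s: 23.82
tcp_pos: [0.607, -0.1135, 0.1457]
ee_rot: [[-0.003, -1.0, -0.002], [-1.0, 0.003, -0.0], [0.0, 0.002, -1.0]]
wrist_force: [0.9, -0.1, 0.3]
gripper_width: 0.69
gripper_force: 0.0
```

Call:
servo_tool([
  [0,0,0.7,0,60],
  [0,0,1.4,0,60],
  [0,0,2.1,0,60],
  [0,0,2.8,0,60],
  [0,0,3.5,0,60],
])

```text
time_s: 24.23
tcp_pos: [0.6073, -0.1134, 0.2516]
ee_rot: [[-0.003, -1.0, 0.001], [-1.0, 0.003, 0.0], [-0.0, -0.001, -1.0]]
wrist_force: [0.1, -0.1, -0.6]
gripper_width: 0.684
gripper_force: 0.0
```

Call:
servo_tool([
  [-0.3,0.96,0,0.105,60],
  [-0.7,1.9,0,0.21,60],
  [-1,2.9,0,0.315,60],
  [-1.3,3.8,0,0.42,60],
  [-1.64,4.8,0,0.525,60],
])

```text
time_s: 24.65
tcp_pos: [0.5577, 0.0315, 0.2506]
ee_rot: [[0.503, -0.865, 0.001], [-0.865, -0.503, 0.0], [0.0, -0.001, -1.0]]
wrist_force: [-0.4, 0.6, 0.4]
gripper_width: 0.688
gripper_force: 0.0
```

Call:
servo_tool([
  [-0.3,0.96,0,0.105,60],
  [-0.7,1.9,0,0.21,60],
  [-1,2.9,0,0.315,60],
  [-1.3,3.8,0,0.42,60],
  [-1.64,4.8,0,0.525,60],
])

```text
time_s: 25.07
tcp_pos: [0.5085, 0.1756, 0.2506]
ee_rot: [[0.868, -0.496, 0.001], [-0.496, -0.868, 0.0], [0.0, -0.001, -1.0]]
wrist_force: [1.1, 0.3, -0.8]
gripper_width: 0.692
gripper_force: 0.0
```

Call:
servo_tool([
  [-0.3,0.96,0,0.105,60],
  [-0.7,1.9,0,0.21,60],
  [-1,2.9,0,0.315,60],
  [-1.3,3.8,0,0.42,60],
  [-1.64,4.86,0,0.525,60],
])

```text
time_s: 25.48
tcp_pos: [0.4592, 0.3213, 0.2507]
ee_rot: [[1.0, 0.006, 0.0], [0.006, -1.0, 0.0], [0.0, -0.0, -1.0]]
wrist_force: [1.4, 0.9, 0.2]
gripper_width: 0.688
gripper_force: 0.0
```

Call:
servo_tool([
  [0,0,0,0,60],
  [0,0,0,0,60],
  [0,0,0,0,60],
  [0,0,0,0,60],
  [0,0,0,0,60],
])

```text
time_s: 25.9
tcp_pos: [0.4602, 0.3194, 0.2503]
ee_rot: [[1.0, -0.001, 0.0], [-0.001, -1.0, 0.0], [0.0, -0.0, -1.0]]
wrist_force: [0.1, 0.1, -0.2]
gripper_width: 0.689
gripper_force: 0.0
```

```bash
python3 - <<'E'
from h import *
import pickle
s=r.sense();print(s["tcp_pos"],s["joints"],s["time_s"])
w=r.capture("wrist");pickle.dump(w,open("w4.pkl","wb"))
p=proj(w,[(.583,.336,.04),(.441,.31,.04)]).astype(int);print(p)
ims=[]
for q in p:
    x0,y0=max(0,q[0]-65),max(0,q[1]-65);print(x0,y0);a=crop(w,x0,y0,x0+130,y0+130,3);ims.append(cv2.copyMakeBorder(a,0,390-a.shape[0],0,0,0))
cv2.imwrite("pics/i.png",np.hstack(ims));print(np.hstack(ims).shape)
E
```

```text
[0.46023552 0.31938793 0.25026572] [ 5.13354870e+01  1.52961702e+01 -7.84572575e+00  4.17955559e-03
 -6.68520858e+01  3.86299350e+01] 25.9
[[301  92]
 [327 231]]
236 27
262 166
(390, 780, 3)
```

View pics/i.png

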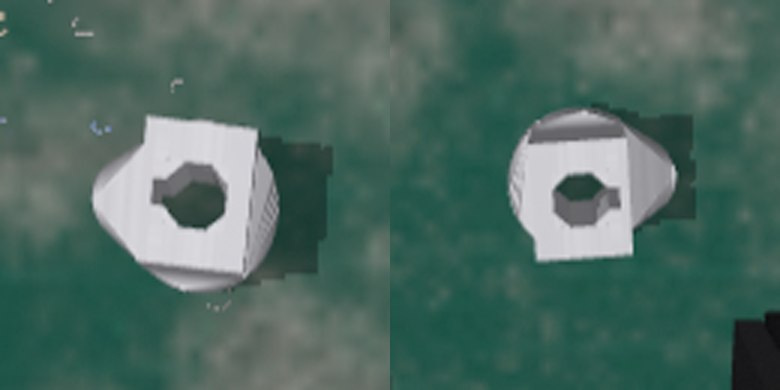

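```bash
python3 - <<'E'
from h import *
import pickle;w=pickle.load(open("w4.pkl","rb"))
q=[(236+u/3,27+v/3) for u,v in [(146,116),(257,129),(243,274),(135,260)]]
print(fit(w,[(-.018,.022,.04),(.018,.022,.04),(.018,-.022,.04),(-.018,-.022,.04)],q,[.583,.336,-1.64]))
q=[(262+(u-390)/3,166+v/3) for u,v in [(527,141),(629,137),(633,255),(537,262)]]
print(fit(w,[(.018,-.022,.04),(-.018,-.022,.04),(-.018,.022,.04),(.018,.022,.04)],q,[.44,.307,1.65]))
E
```

```text
(array([ 0.5831021 ,  0.3368539 , -1.68156567]), array([ 0.1,  0.1,  0. ,  0.2, -0.2, -0.4,  0.1,  0.1]))
(array([0.44021726, 0.31175658, 1.63001335]), array([ 0.5,  0.9, -0.3,  0.2,  0. , -0.4, -0.2, -0.8]))
```

Call:
servo_tool([
  [-0.3,-0.12,-0.5,0.03,60],
  [-0.67,-0.25,-1,0.06,60],
  [-0.67,-0.25,-2,0.06,60],
  [-0.67,-0.25,-3,0.06,60],
  [-0.67,-0.25,-4,0.06,60],
])

```text
time_s: 26.37
tcp_pos: [0.4402, 0.3123, 0.1297]
ee_rot: [[0.998, 0.06, 0.001], [0.06, -0.998, 0.002], [0.001, -0.002, -1.0]]
wrist_force: [0.6, 0.4, 0.7]
gripper_width: 0.688
gripper_force: 0.0
```

Call:
servo_tool([
  [0,0,-0.8,0,60],
  [0,0,-1.6,0,60],
  [0,0,-2.3,0,60],
  [0,0,-2.8,0,60],
  [0,0,-3.0,0,60],
])

```text
time_s: 26.78
tcp_pos: [0.4392, 0.3111, 0.0378]
ee_rot: [[0.998, 0.059, -0.003], [0.059, -0.998, -0.003], [-0.003, 0.003, -1.0]]
wrist_force: [-0.5, -0.4, 0.5]
gripper_width: 0.688
gripper_force: 0.0
```

Call:
servo_tool([
  [0,0,-0.1,0,50],
  [0,0,-0.19,0,20],
  [0,0,-0.19,0,20],
  [0,0,-0.19,0,20],
  [0,0,-0.19,0,20],
])

```text
time_s: 27.2
tcp_pos: [0.4402, 0.3131, 0.0353]
ee_rot: [[0.998, 0.061, 0.001], [0.061, -0.998, 0.001], [0.001, -0.001, -1.0]]
wrist_force: [1.1, -0.8, 0.0]
gripper_width: 0.407
gripper_force: 30.0
```

Call:
servo_tool([
  [0,0,0,0,20],
  [0,0,0,0,20],
  [0,0,0,0,20],
  [0,0,0,0,20],
  [0,0,0,0,20],
])

```text
time_s: 27.62
tcp_pos: [0.4402, 0.3131, 0.0353]
ee_rot: [[0.998, 0.061, 0.001], [0.061, -0.998, 0.001], [0.001, -0.001, -1.0]]
wrist_force: [-0.0, -1.7, 5.5]
gripper_width: 0.41
gripper_force: 30.0
```

Call:
servo_tool([
  [0,0,0.1,0,20],
  [0,0,0.5,0,20],
  [0,0,1,0,20],
  [0,0,1.5,0,20],
  [0,0,2,0,20],
])

```text
time_s: 28.03
tcp_pos: [0.4392, 0.3126, 0.0943]
ee_rot: [[0.998, 0.061, -0.001], [0.061, -0.998, -0.001], [-0.001, 0.001, -1.0]]
wrist_force: [0.1, 0.4, -1.9]
gripper_width: 0.412
gripper_force: 30.0
```

Call:
servo_tool([
  [0,0,0.6,0,20],
  [0,0,1.2,0,20],
  [0,0,1.8,0,20],
  [0,0,2.4,0,20],
  [0,0,3,0,20],
])

```text
time_s: 28.45
tcp_pos: [0.4392, 0.3126, 0.1845]
ee_rot: [[0.998, 0.061, -0.001], [0.061, -0.998, -0.0], [-0.001, 0.0, -1.0]]
wrist_force: [0.1, 0.4, -3.2]
gripper_width: 0.41
gripper_force: 30.0
```

```bash
python3 - <<'E'
from h import *
s=r.sense();print(s["tcp_pos"],s["ee_rot"][:,0],s["gripper_width"]*87,s["wrist_force"])
E
```

```text
[0.43915458 0.31260426 0.18454443] [ 0.99814457  0.06087327 -0.00136483] 35.70027630693871 [ 0.14186345  0.39170514 -3.18312196]
```

Call:
servo_tool([
  [0.37,-0.78,0.3,-0.109,20],
  [0.74,-1.56,0.6,-0.218,20],
  [1.12,-2.34,1,-0.327,20],
  [1.49,-3.12,1,-0.436,20],
  [1.87,-3.91,1,-0.545,20],
])

```text
time_s: 28.87
tcp_pos: [0.496, 0.1948, 0.2146]
ee_rot: [[0.883, -0.47, 0.0], [-0.47, -0.883, 0.001], [-0.0, -0.001, -1.0]]
wrist_force: [-0.1, -0.5, -2.5]
gripper_width: 0.409
gripper_force: 30.0
```

Call:
servo_tool([
  [0.37,-0.78,0,-0.109,20],
  [0.74,-1.56,0,-0.218,20],
  [1.12,-2.34,0,-0.327,20],
  [1.49,-3.12,0,-0.436,20],
  [1.87,-3.91,0,-0.545,20],
])

```text
time_s: 29.28
tcp_pos: [0.5517, 0.0773, 0.2136]
ee_rot: [[0.511, -0.86, -0.002], [-0.86, -0.511, 0.0], [-0.001, 0.001, -1.0]]
wrist_force: [0.2, -0.6, -2.5]
gripper_width: 0.416
gripper_force: 30.0
```

Call:
servo_tool([
  [0.37,-0.78,0,-0.109,20],
  [0.74,-1.56,0,-0.218,20],
  [1.12,-2.34,0,-0.327,20],
  [1.49,-3.12,0,-0.436,20],
  [1.87,-3.91,0,-0.545,20],
])

```text
time_s: 29.7
tcp_pos: [0.6079, -0.0399, 0.2134]
ee_rot: [[-0.009, -1.0, -0.002], [-1.0, 0.009, 0.001], [-0.001, 0.002, -1.0]]
wrist_force: [0.0, 0.8, -1.4]
gripper_width: 0.417
gripper_force: 30.0
```

Call:
servo_tool([
  [0,0,-0.8,0,20],
  [0,0,-1.6,0,20],
  [0,0,-2.4,0,20],
  [0,0,-3.2,0,20],
  [0,0,-3.75,0,20],
])

```text
time_s: 30.12
tcp_pos: [0.6062, -0.0391, 0.0985]
ee_rot: [[-0.004, -1.0, -0.005], [-1.0, 0.004, 0.0], [-0.0, 0.005, -1.0]]
wrist_force: [0.1, -0.2, -2.7]
gripper_width: 0.409
gripper_force: 30.0
```

Call:
servo_tool([
  [0,0,0,0,20],
  [0,0,0,0,20],
  [0,0,0,0,20],
  [0,0,0,0,20],
  [0,0,0,0,20],
])

```text
time_s: 30.53
tcp_pos: [0.609, -0.0388, 0.1034]
ee_rot: [[-0.003, -1.0, 0.003], [-1.0, 0.003, 0.0], [-0.001, -0.003, -1.0]]
wrist_force: [0.0, -0.3, -2.1]
gripper_width: 0.41
gripper_force: 30.0
```

```bash
python3 - <<'E'
from h import *
s=r.sense();print(s["tcp_pos"],s["ee_rot"][:,0],s["gripper_width"]*87,s["wrist_force"])
E
```

```text
[ 0.60898189 -0.03879091  0.10341613] [-2.78781758e-03 -9.99995988e-01 -5.02610008e-04] 35.68129885178171 [ 0.02895943 -0.3383599  -2.0731005 ]
```

Call:
servo_tool([
  [-0.01,-0.03,-0.1,0,20],
  [-0.01,-0.03,-0.2,0,20],
  [-0.01,-0.03,-0.3,0,20],
  [-0.01,-0.03,-0.4,0,20],
  [-0.01,-0.03,-0.5,0,20],
])

```text
time_s: 30.95
tcp_pos: [0.6077, -0.0399, 0.0864]
ee_rot: [[-0.003, -1.0, -0.0], [-1.0, 0.003, -0.0], [0.0, 0.0, -1.0]]
wrist_force: [-0.1, 0.9, -1.4]
gripper_width: 0.41
gripper_force: 30.0
```

Call:
servo_tool([
  [0,0,-0.08,0,20],
  [0,0,-0.16,0,20],
  [0,0,-0.24,0,20],
  [0,0,-0.3,0,20],
  [0,0,-0.3,0,20],
])

```text
time_s: 31.37
tcp_pos: [0.6076, -0.0398, 0.0774]
ee_rot: [[-0.003, -1.0, -0.001], [-1.0, 0.003, 0.0], [-0.0, 0.001, -1.0]]
wrist_force: [-0.4, 0.5, -3.3]
gripper_width: 0.41
gripper_force: 30.0
```

Call:
servo_tool([
  [0,0,0,0,20],
  [0,0,0,0,20],
  [0,0,0,0,20],
  [0,0,0,0,20],
  [0,0,0,0,20],
])

```text
time_s: 31.78
tcp_pos: [0.6078, -0.0399, 0.0779]
ee_rot: [[-0.003, -1.0, 0.0], [-1.0, 0.003, 0.0], [-0.0, -0.0, -1.0]]
wrist_force: [-0.7, 0.9, -2.2]
gripper_width: 0.41
gripper_force: 30.0
```

Call:
servo_tool([
  [0,0,-0.14,0,20],
  [0,0,-0.28,0,20],
  [0,0,-0.42,0,20],
  [0,0,-0.54,0,20],
  [0,0,-0.64,0,20],
])

```text
time_s: 32.2
tcp_pos: [0.6077, -0.0398, 0.058]
ee_rot: [[-0.003, -1.0, -0.001], [-1.0, 0.003, 0.0], [-0.0, 0.001, -1.0]]
wrist_force: [-0.7, 1.8, -0.9]
gripper_width: 0.408
gripper_force: 30.0
```

Call:
servo_tool([
  [0,0,-0.03,0,20],
  [0,0,-0.06,0,20],
  [0,0,-0.09,0,20],
  [0,0,-0.11,0,20],
  [0,0,-0.11,0,20],
])

```text
time_s: 32.62
tcp_pos: [0.6076, -0.0398, 0.0573]
ee_rot: [[-0.002, -1.0, -0.0], [-1.0, 0.002, -0.0], [0.0, 0.0, -1.0]]
wrist_force: [-4.2, 2.3, 8.4]
gripper_width: 0.413
gripper_force: 30.0
```

Call:
servo_tool([
  [0,0,0.06,0,60],
  [0,0,0.06,0,60],
  [0,0,0.06,0,60],
  [0,0,0.06,0,60],
  [0,0,0.06,0,60],
])

```text
time_s: 33.03
tcp_pos: [0.6078, -0.0401, 0.0569]
ee_rot: [[-0.003, -1.0, -0.0], [-1.0, 0.003, -0.0], [0.0, 0.0, -1.0]]
wrist_force: [-0.1, -0.5, 0.2]
gripper_width: 0.663
gripper_force: 0.0
```

Call:
servo_tool([
  [0,0,0.2,0,60],
  [0,0,0.6,0,60],
  [0,0,1.2,0,60],
  [0,0,2.1,0,60],
  [0,0,3,0,60],
])

```text
time_s: 33.45
tcp_pos: [0.6073, -0.0401, 0.1477]
ee_rot: [[-0.003, -1.0, -0.002], [-1.0, 0.003, -0.001], [0.001, 0.002, -1.0]]
wrist_force: [-0.4, 0.1, -0.1]
gripper_width: 0.689
gripper_force: 0.0
```

Call:
servo_tool([
  [0,0,0.7,0,60],
  [0,0,1.4,0,60],
  [0,0,2.1,0,60],
  [0,0,2.8,0,60],
  [0,0,3.42,0,60],
])

```text
time_s: 33.87
tcp_pos: [0.6079, -0.04, 0.2517]
ee_rot: [[-0.003, -1.0, 0.001], [-1.0, 0.003, -0.0], [0.0, -0.001, -1.0]]
wrist_force: [0.8, 0.6, -0.5]
gripper_width: 0.691
gripper_force: 0.0
```

Call:
servo_tool([
  [-0.33,0.8,0,0.105,60],
  [-0.66,1.6,0,0.21,60],
  [-1,2.4,0,0.315,60],
  [-1.3,3.2,0,0.42,60],
  [-1.64,3.99,0,0.524,60],
])

```text
time_s: 34.28
tcp_pos: [0.5581, 0.0807, 0.2502]
ee_rot: [[0.502, -0.865, 0.001], [-0.865, -0.502, 0.0], [0.0, -0.001, -1.0]]
wrist_force: [0.5, 0.9, 0.3]
gripper_width: 0.694
gripper_force: 0.0
```

Call:
servo_tool([
  [-0.33,0.8,0,0.105,60],
  [-0.66,1.6,0,0.21,60],
  [-1,2.4,0,0.315,60],
  [-1.3,3.2,0,0.42,60],
  [-1.64,3.99,0,0.524,60],
])

```text
time_s: 34.7
tcp_pos: [0.5089, 0.2005, 0.2502]
ee_rot: [[0.868, -0.497, 0.001], [-0.497, -0.868, 0.0], [0.0, -0.0, -1.0]]
wrist_force: [0.6, 0.3, -0.1]
gripper_width: 0.693
gripper_force: 0.0
```

Call:
servo_tool([
  [-0.33,0.8,0,0.105,60],
  [-0.66,1.6,0,0.21,60],
  [-1,2.4,0,0.315,60],
  [-1.3,3.2,0,0.42,60],
  [-1.64,3.99,0,0.524,60],
])

```text
time_s: 35.12
tcp_pos: [0.4597, 0.3203, 0.2502]
ee_rot: [[1.0, 0.003, 0.0], [0.003, -1.0, 0.0], [0.0, -0.0, -1.0]]
wrist_force: [-0.9, -0.6, -0.2]
gripper_width: 0.688
gripper_force: 0.0
```

Call:
servo_tool([
  [0,0,0,0,60],
  [0,0,0,0,60],
  [0,0,0,0,60],
  [0,0,0,0,60],
  [0,0,0,0,60],
])

```text
time_s: 35.53
tcp_pos: [0.4605, 0.3183, 0.2499]
ee_rot: [[1.0, -0.003, 0.0], [-0.003, -1.0, -0.0], [0.0, 0.0, -1.0]]
wrist_force: [-0.3, 0.1, -0.4]
gripper_width: 0.688
gripper_force: 0.0
```

```bash
python3 - <<'E'
from h import *
import pickle
s=r.sense();print(s["tcp_pos"],s["ee_rot"][:,0],s["time_s"])
w=r.capture("wrist");o=pickle.load(open("w4.pkl","rb"));pickle.dump(w,open("w5.pkl","wb"))
t=o["pixels"][50:135,255:345]
m=cv2.matchTemplate(w["pixels"][:270],t,cv2.TM_CCOEFF_NORMED);_,v,_,l=cv2.minMaxLoc(m);print(v,l,"expect",(255,50))
t=o["pixels"][0:40,100:500]
m=cv2.matchTemplate(w["pixels"][:270],t,cv2.TM_CCOEFF_NORMED);print(cv2.minMaxLoc(m)[1::2])
E
```

```text
[0.46054264 0.31832999 0.24986446] [ 9.99993888e-01 -3.49623672e-03  2.18857820e-05] 35.5333
0.9876888990402222 (254, 50) expect (255, 50)
(0.9881341457366943, (98, 0))
```

Call:
servo_tool([
  [0.9,0.15,0,-0.05,60],
  [1.8,0.3,0,-0.106,60],
  [2.7,0.45,-0.3,-0.106,60],
  [3.5,0.6,-0.8,-0.106,60],
  [4.09,0.62,-1.5,-0.106,60],
])

```text
time_s: 36.0
tcp_pos: [0.586, 0.3381, 0.2058]
ee_rot: [[0.994, -0.109, 0.004], [-0.109, -0.994, 0.003], [0.004, -0.003, -1.0]]
wrist_force: [-0.0, -0.5, 0.3]
gripper_width: 0.688
gripper_force: 0.0
```

Call:
servo_tool([
  [0,0,-0.7,0,60],
  [0,0,-1.5,0,60],
  [0,0,-2.3,0,60],
  [0,0,-3.1,0,60],
  [0,0,-3.9,0,60],
])

```text
time_s: 36.42
tcp_pos: [0.5833, 0.3369, 0.0866]
ee_rot: [[0.994, -0.109, 0.0], [-0.109, -0.994, -0.0], [0.0, 0.0, -1.0]]
wrist_force: [0.0, 0.2, 0.1]
gripper_width: 0.691
gripper_force: 0.0
```

Call:
servo_tool([
  [0,0,-0.6,0,60],
  [0,0,-1.1,0,60],
  [0,0,-1.4,0,60],
  [0,0,-1.6,0,60],
  [0,0,-1.7,0,50],
])

```text
time_s: 36.83
tcp_pos: [0.5831, 0.3373, 0.0362]
ee_rot: [[0.994, -0.108, -0.0], [-0.108, -0.994, -0.001], [-0.0, 0.001, -1.0]]
wrist_force: [-0.6, 0.1, 0.4]
gripper_width: 0.664
gripper_force: 0.0
```

Call:
servo_tool([
  [0,0,-0.08,0,20],
  [0,0,-0.08,0,20],
  [0,0,-0.08,0,20],
  [0,0,-0.08,0,20],
  [0,0,-0.08,0,20],
])

```text
time_s: 37.25
tcp_pos: [0.5833, 0.3379, 0.0353]
ee_rot: [[0.994, -0.107, 0.001], [-0.107, -0.994, 0.001], [0.001, -0.001, -1.0]]
wrist_force: [-0.5, -0.7, 1.4]
gripper_width: 0.413
gripper_force: 30.0
```

Call:
servo_tool([
  [0,0,0,0,20],
  [0,0,0,0,20],
  [0,0,0,0,20],
  [0,0,0,0,20],
  [0,0,0,0,20],
])

```text
time_s: 37.67
tcp_pos: [0.5832, 0.3379, 0.0353]
ee_rot: [[0.994, -0.107, 0.001], [-0.107, -0.994, 0.0], [0.001, -0.0, -1.0]]
wrist_force: [-0.9, -0.9, 4.6]
gripper_width: 0.406
gripper_force: 30.0
```

Call:
servo_tool([
  [0,0,0.1,0,20],
  [0,0,0.5,0,20],
  [0,0,1,0,20],
  [0,0,1.5,0,20],
  [0,0,2,0,20],
])

```text
time_s: 38.08
tcp_pos: [0.5824, 0.3377, 0.0945]
ee_rot: [[0.994, -0.108, -0.001], [-0.108, -0.994, -0.001], [-0.001, 0.001, -1.0]]
wrist_force: [0.2, 0.4, -3.5]
gripper_width: 0.409
gripper_force: 30.0
```

Call:
servo_tool([
  [0,0,0.8,0,20],
  [0,0,1.6,0,20],
  [0,0,2.4,0,20],
  [0,0,3.2,0,20],
  [0,0,4.2,0,20],
])

```text
time_s: 38.5
tcp_pos: [0.5816, 0.3373, 0.2197]
ee_rot: [[0.994, -0.108, -0.004], [-0.108, -0.994, -0.002], [-0.004, 0.002, -1.0]]
wrist_force: [-0.1, 0.9, -3.8]
gripper_width: 0.413
gripper_force: 30.0
```

```bash
python3 - <<'E'
from h import *
s=r.sense();print(s["tcp_pos"],s["joints"],s["ee_rot"][:,0],s["gripper_width"]*87,s["wrist_force"])
E
```

```text
[0.58156654 0.33727506 0.21973557] [ 43.82397653  27.51629728   6.36982539  -0.09130569 -69.08343038
  40.0093668 ] [ 0.99414475 -0.10799254 -0.00371838] 35.896704594843676 [-0.09857925  0.87259191 -3.79070193]
```

Call:
servo_tool([
  [0.06,-0.67,0,0.111,20],
  [0.11,-1.35,0,0.223,20],
  [0.17,-2.02,0,0.335,20],
  [0.22,-2.7,0,0.446,20],
  [0.28,-3.37,0,0.558,20],
])

```text
time_s: 38.92
tcp_pos: [0.5906, 0.2358, 0.22]
ee_rot: [[0.898, 0.44, -0.002], [0.44, -0.898, -0.0], [-0.001, -0.001, -1.0]]
wrist_force: [-0.2, 0.1, -2.6]
gripper_width: 0.412
gripper_force: 30.0
```

Call:
servo_tool([
  [0.06,-0.67,0,0.111,20],
  [0.11,-1.35,0,0.223,20],
  [0.17,-2.02,0,0.335,20],
  [0.22,-2.7,0,0.446,20],
  [0.28,-3.37,0,0.558,20],
])

```text
time_s: 39.33
tcp_pos: [0.599, 0.1347, 0.22]
ee_rot: [[0.529, 0.849, -0.001], [0.849, -0.529, 0.0], [-0.001, -0.001, -1.0]]
wrist_force: [0.4, 0.3, -3.1]
gripper_width: 0.409
gripper_force: 30.0
```

Call:
servo_tool([
  [0.06,-0.67,0,0.111,20],
  [0.11,-1.35,0,0.223,20],
  [0.17,-2.02,0,0.335,20],
  [0.22,-2.7,0,0.446,20],
  [0.27,-3.37,0,0.559,20],
])

```text
time_s: 39.75
tcp_pos: [0.6072, 0.0337, 0.2201]
ee_rot: [[-0.002, 1.0, -0.001], [1.0, 0.002, 0.0], [0.0, -0.001, -1.0]]
wrist_force: [0.1, 0.6, -3.5]
gripper_width: 0.41
gripper_force: 30.0
```

Call:
servo_tool([
  [0,0,-0.8,0,20],
  [0,0,-1.6,0,20],
  [0,0,-2.4,0,20],
  [0,0,-3.2,0,20],
  [0,0,-3.85,0,20],
])

```text
time_s: 40.17
tcp_pos: [0.6066, 0.0343, 0.1029]
ee_rot: [[0.004, 1.0, -0.003], [1.0, -0.004, 0.0], [0.0, -0.003, -1.0]]
wrist_force: [-0.1, -0.7, -3.4]
gripper_width: 0.409
gripper_force: 30.0
```

Call:
servo_tool([
  [0,0,0,0,20],
  [0,0,0,0,20],
  [0,0,0,0,20],
  [0,0,0,0,20],
  [0,0,0,0,20],
])

```text
time_s: 40.58
tcp_pos: [0.6087, 0.0348, 0.1066]
ee_rot: [[0.003, 1.0, 0.003], [1.0, -0.003, 0.001], [0.001, 0.003, -1.0]]
wrist_force: [0.1, 0.3, -2.5]
gripper_width: 0.409
gripper_force: 30.0
```

```bash
python3 - <<'E'
from h import *
s=r.sense();print(s["tcp_pos"],s["joints"],s["ee_rot"][:,0],s["gripper_width"]*87,s["wrist_force"])
E
```

```text
[0.60874701 0.0348209  0.10660396] [ 1.84712158e+01  2.74172567e+01 -1.16806233e+01  1.05331365e-02
 -5.07168969e+01  1.61330649e+02] [3.34053650e-03 9.99994016e-01 8.99656230e-04] 35.558230144468475 [ 0.05301906  0.30121694 -2.46837123]
```

Call:
servo_tool([
  [0,-0.02,-0.15,0,20],
  [0,-0.02,-0.3,0,20],
  [0,-0.02,-0.4,0,20],
  [0,-0.02,-0.5,0,20],
  [0,-0.02,-0.6,0,20],
])

```text
time_s: 41.0
tcp_pos: [0.6077, 0.0339, 0.0863]
ee_rot: [[0.004, 1.0, -0.0], [1.0, -0.004, -0.0], [-0.0, -0.0, -1.0]]
wrist_force: [-0.5, -0.1, -3.0]
gripper_width: 0.412
gripper_force: 30.0
```

Call:
servo_tool([
  [0,0,-0.08,0,20],
  [0,0,-0.16,0,20],
  [0,0,-0.24,0,20],
  [0,0,-0.32,0,20],
  [0,0,-0.32,0,20],
])

```text
time_s: 41.42
tcp_pos: [0.6075, 0.0338, 0.0766]
ee_rot: [[0.004, 1.0, -0.001], [1.0, -0.004, -0.0], [-0.0, -0.001, -1.0]]
wrist_force: [-0.4, -0.6, -3.7]
gripper_width: 0.414
gripper_force: 30.0
```

Call:
servo_tool([
  [0,0,0,0,20],
  [0,0,0,0,20],
  [0,0,0,0,20],
  [0,0,0,0,20],
  [0,0,0,0,20],
])

```text
time_s: 41.83
tcp_pos: [0.6079, 0.0339, 0.0774]
ee_rot: [[0.004, 1.0, 0.0], [1.0, -0.004, 0.0], [0.0, 0.0, -1.0]]
wrist_force: [-0.2, 1.0, -2.5]
gripper_width: 0.414
gripper_force: 30.0
```

Call:
servo_tool([
  [0,0,-0.14,0,20],
  [0,0,-0.28,0,20],
  [0,0,-0.42,0,20],
  [0,0,-0.54,0,20],
  [0,0,-0.62,0,20],
])

```text
time_s: 42.25
tcp_pos: [0.6074, 0.0338, 0.0577]
ee_rot: [[0.004, 1.0, -0.001], [1.0, -0.004, -0.0], [-0.0, -0.001, -1.0]]
wrist_force: [0.6, 0.2, -3.3]
gripper_width: 0.41
gripper_force: 30.0
```

Call:
servo_tool([
  [0,0,-0.03,0,20],
  [0,0,-0.06,0,20],
  [0,0,-0.09,0,20],
  [0,0,-0.11,0,20],
  [0,0,-0.11,0,20],
])

```text
time_s: 42.67
tcp_pos: [0.6074, 0.0338, 0.0572]
ee_rot: [[0.003, 1.0, -0.001], [1.0, -0.003, -0.001], [-0.001, -0.001, -1.0]]
wrist_force: [-4.6, -0.8, 7.4]
gripper_width: 0.415
gripper_force: 30.0
```

Call:
servo_tool([
  [0,0,0.06,0,60],
  [0,0,0.06,0,60],
  [0,0,0.06,0,60],
  [0,0,0.06,0,60],
  [0,0,0.06,0,60],
])

```text
time_s: 43.08
tcp_pos: [0.608, 0.0339, 0.057]
ee_rot: [[0.004, 1.0, 0.0], [1.0, -0.004, 0.0], [0.0, 0.0, -1.0]]
wrist_force: [0.2, -0.3, -0.4]
gripper_width: 0.66
gripper_force: 0.0
```

Call:
servo_tool([
  [0,0,0.2,0,60],
  [0,0,0.6,0,60],
  [0,0,1.2,0,60],
  [0,0,2.1,0,60],
  [0,0,3,0,50],
])

```text
time_s: 43.5
tcp_pos: [0.6074, 0.0337, 0.1478]
ee_rot: [[0.004, 1.0, -0.002], [1.0, -0.004, -0.001], [-0.001, -0.002, -1.0]]
wrist_force: [0.6, -0.4, 0.1]
gripper_width: 0.661
gripper_force: 0.0
```

Call:
servo_tool([
  [0,0,0.7,0,40],
  [0,0,1.4,0,40],
  [0,0,2.1,0,40],
  [0,0,2.8,0,40],
  [0,0,3.42,0,40],
])

```text
time_s: 43.92
tcp_pos: [0.6079, 0.0338, 0.2518]
ee_rot: [[0.004, 1.0, 0.002], [1.0, -0.004, 0.0], [0.0, 0.002, -1.0]]
wrist_force: [0.4, -0.8, -0.2]
gripper_width: 0.466
gripper_force: 0.0
```

Call:
servo_tool([
  [-1.1,-0.5,0,0,40],
  [-2.2,-1,0,0,40],
  [-3.3,-1.5,0,0,40],
  [-4.5,-2,0,0,40],
  [-5.72,-2.46,0,0,40],
])

```text
time_s: 44.33
tcp_pos: [0.4346, -0.0406, 0.2498]
ee_rot: [[0.004, 1.0, 0.0], [1.0, -0.004, -0.0], [-0.0, 0.0, -1.0]]
wrist_force: [-1.4, 0.2, 0.0]
gripper_width: 0.458
gripper_force: 0.0
```

Call:
servo_tool([
  [0,0,0,0,40],
  [0,0,0,0,40],
  [0,0,0,0,40],
  [0,0,0,0,40],
  [0,0,0,0,40],
])

```text
time_s: 44.75
tcp_pos: [0.4373, -0.0395, 0.2497]
ee_rot: [[0.003, 1.0, -0.0], [1.0, -0.003, -0.0], [-0.0, -0.0, -1.0]]
wrist_force: [-0.4, -0.1, 0.4]
gripper_width: 0.461
gripper_force: 0.0
```

```bash
python3 - <<'E'
from h import *
s=r.sense();print(s["tcp_pos"],s["joints"],s["ee_rot"][:,0],s["gripper_width"]*87,s["wrist_force"])
w=r.capture("wrist");t=r.capture("top")
a=cv2.copyMakeBorder(crop(t,250,195,400,300,2.6),0,360-273,0,0,0)[:, :390]
cv2.imwrite("pics/k.png",np.hstack([crop(w,0,0,640,340,.62)[:,:396],]) if 0 else np.vstack([crop(w,0,0,640,320,1.0),cv2.copyMakeBorder(crop(t,250,205,400,300,2.9),0,0,0,640-435,0)]))
E
```

```text
[ 0.43728782 -0.03948101  0.24966315] [ 1.61869036e+01  3.06343310e+00 -2.30383693e+01  4.25633616e-03
 -6.39041568e+01  1.63624571e+02] [ 3.25770439e-03  9.99994689e-01 -9.33279667e-05] 40.13120115549233 [-0.36888752 -0.13486789  0.39677747]
```

View pics/k.png

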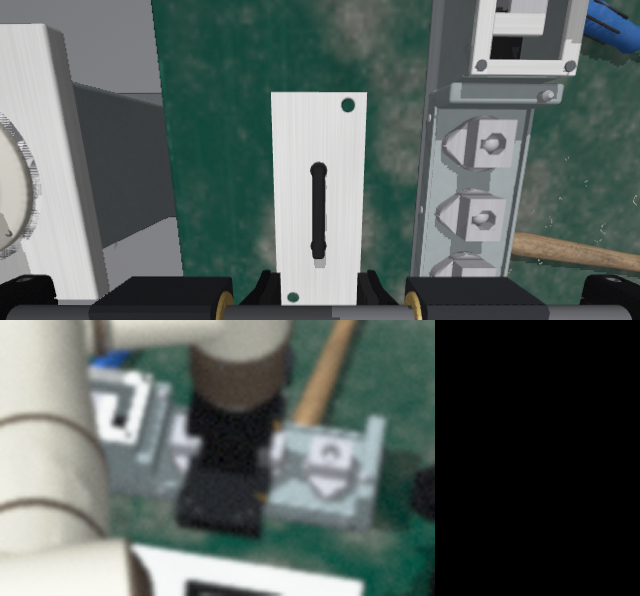

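Call:
servo_tool([
  [0,0,-1.1,0,40],
  [0,0,-2.2,0,40],
  [0,0,-3.3,0,40],
  [0,0,-4.4,0,40],
  [0,0,-5.3,0,40],
])

```text
time_s: 45.27
tcp_pos: [0.4358, -0.0399, 0.0885]
ee_rot: [[0.004, 1.0, -0.002], [1.0, -0.004, -0.0], [-0.0, -0.002, -1.0]]
wrist_force: [0.4, -0.3, -0.8]
gripper_width: 0.458
gripper_force: 0.0
```

Call:
servo_tool([
  [0,0,-0.7,0,40],
  [0,0,-1.3,0,40],
  [0,0,-1.7,0,40],
  [0,0,-1.9,0,30],
  [0,0,-1.94,0,5],
])

```text
time_s: 45.68
tcp_pos: [0.4359, -0.0399, 0.0312]
ee_rot: [[0.003, 1.0, -0.003], [1.0, -0.003, -0.001], [-0.001, -0.003, -1.0]]
wrist_force: [0.9, 0.4, -1.2]
gripper_width: 0.381
gripper_force: 0.0
```

Call:
servo_tool([
  [0,0,0,0,5],
  [0,0,0,0,5],
  [0,0,0,0,5],
  [0,0,0,0,5],
  [0,0,0,0,5],
])

```text
time_s: 46.1
tcp_pos: [0.437, -0.0397, 0.0334]
ee_rot: [[0.003, 1.0, 0.002], [1.0, -0.003, 0.001], [0.001, 0.002, -1.0]]
wrist_force: [-0.1, 0.8, 3.0]
gripper_width: 0.158
gripper_force: 30.0
```

Call:
servo_tool([
  [0,0,0,0,5],
  [0,0,0.2,0,5],
  [0,0,0.5,0,5],
  [0,0,1,0,5],
  [0,0,1.5,0,5],
])

```text
time_s: 46.52
tcp_pos: [0.4347, -0.0403, 0.0774]
ee_rot: [[0.004, 1.0, -0.004], [1.0, -0.004, -0.001], [-0.001, -0.004, -1.0]]
wrist_force: [0.2, 0.2, -3.6]
gripper_width: 0.159
gripper_force: 30.0
```

Call:
servo_tool([
  [0,0,0.7,0,5],
  [0,0,1.4,0,5],
  [0,0,2.1,0,5],
  [0,0,2.8,0,5],
  [0,0,3.5,0,5],
])

```text
time_s: 46.93
tcp_pos: [0.4347, -0.0401, 0.1831]
ee_rot: [[0.004, 1.0, -0.002], [1.0, -0.004, 0.0], [0.0, -0.002, -1.0]]
wrist_force: [0.8, -0.3, -4.2]
gripper_width: 0.155
gripper_force: 30.0
```

```bash
python3 - <<'E'
from h import *
s=r.sense();print(s["tcp_pos"],s["joints"],s["ee_rot"][:,0],s["gripper_width"]*87,s["wrist_force"],s["moment"])
E
```

```text
[ 0.43465262 -0.04012231  0.1830586 ] [ 1.61667897e+01  6.76501587e+00 -2.94007237e+01 -5.92261085e-02
 -5.39685213e+01  1.63630063e+02] [4.15478665e-03 9.99991359e-01 1.40182414e-04] 13.463654685039637 [ 0.76017266 -0.27357384 -4.16254759] [-0.08521056 -0.18335191  0.02541291]
```

Call:
servo_tool([
  [0.5,0,0,0,5],
  [1.1,0,0,0,5],
  [1.7,0,0,0,5],
  [2.3,0,0,0,5],
  [2.9,0,0,0,5],
])

```text
time_s: 47.35
tcp_pos: [0.5226, -0.04, 0.1818]
ee_rot: [[0.004, 1.0, -0.003], [1.0, -0.004, 0.0], [0.0, -0.003, -1.0]]
wrist_force: [-0.1, -0.0, -3.7]
gripper_width: 0.154
gripper_force: 30.0
```

Call:
servo_tool([
  [0.6,0,0,0,5],
  [1.2,0,0,0,5],
  [1.8,0,0,0,5],
  [2.4,0,0,0,5],
  [2.81,0,0,0,5],
])

```text
time_s: 47.77
tcp_pos: [0.6077, -0.0399, 0.1813]
ee_rot: [[0.004, 1.0, -0.003], [1.0, -0.004, 0.0], [0.0, -0.003, -1.0]]
wrist_force: [0.4, -1.0, -3.2]
gripper_width: 0.157
gripper_force: 30.0
```

Call:
servo_tool([
  [0,0,-0.4,0,5],
  [0,0,-0.8,0,5],
  [0,0,-1.2,0,5],
  [0,0,-1.6,0,5],
  [0,0,-1.95,0,5],
])

```text
time_s: 48.18
tcp_pos: [0.6059, -0.04, 0.1222]
ee_rot: [[0.004, 1.0, -0.004], [1.0, -0.004, 0.0], [0.0, -0.004, -1.0]]
wrist_force: [0.7, 0.0, -3.4]
gripper_width: 0.158
gripper_force: 30.0
```

Call:
servo_tool([
  [0,0,0,0,5],
  [0,0,0,0,5],
  [0,0,0,0,5],
  [0,0,0,0,5],
  [0,0,0,0,5],
])

```text
time_s: 48.6
tcp_pos: [0.6079, -0.0398, 0.125]
ee_rot: [[0.004, 1.0, 0.002], [1.0, -0.004, 0.0], [0.0, 0.002, -1.0]]
wrist_force: [-0.0, -0.2, -2.8]
gripper_width: 0.154
gripper_force: 30.0
```

```bash
python3 - <<'E'
from h import *
s=r.sense();print(s["tcp_pos"],s["ee_rot"][:,0],s["gripper_width"]*87,s["wrist_force"],s["moment"])
E
```

```text
[ 0.6079413  -0.03983317  0.12495083] [3.50547315e-03 9.99993814e-01 2.88174526e-04] 13.363071628719242 [-0.00709985 -0.17323345 -2.83502399] [-0.0440189  -0.10282583 -0.01414106]
```

Lower gently onto the pins.

Call:
servo_tool([
  [0,0,-0.1,0,5],
  [0,0,-0.2,0,5],
  [0,0,-0.3,0,5],
  [0,0,-0.35,0,5],
  [0,0,-0.4,0,5],
])

```text
time_s: 49.02
tcp_pos: [0.6073, -0.0399, 0.1116]
ee_rot: [[0.004, 1.0, -0.001], [1.0, -0.004, -0.0], [-0.0, -0.001, -1.0]]
wrist_force: [-0.1, -0.2, -3.5]
gripper_width: 0.156
gripper_force: 30.0
```

Call:
servo_tool([
  [0,0,-0.1,0,5],
  [0,0,-0.2,0,5],
  [0,0,-0.3,0,5],
  [0,0,-0.38,0,5],
  [0,0,-0.38,0,5],
])

```text
time_s: 49.43
tcp_pos: [0.6075, -0.0399, 0.1014]
ee_rot: [[0.003, 1.0, -0.0], [1.0, -0.003, -0.0], [-0.0, -0.0, -1.0]]
wrist_force: [-2.0, 0.4, 2.0]
gripper_width: 0.155
gripper_force: 30.0
```

Call:
servo_tool([
  [0,0,-0.03,0,5],
  [0,0,-0.06,0,5],
  [0,0,-0.06,0,5],
  [0,0,-0.06,0,5],
  [0,0,-0.06,0,5],
])

```text
time_s: 49.85
tcp_pos: [0.6075, -0.0399, 0.1014]
ee_rot: [[0.003, 1.0, 0.001], [1.0, -0.003, -0.001], [-0.0, 0.001, -1.0]]
wrist_force: [-6.1, 2.1, 10.0]
gripper_width: 0.161
gripper_force: 30.0
```

Call:
servo_tool([
  [0,0,0.05,0,40],
  [0,0,0.05,0,40],
  [0,0,0.05,0,40],
  [0,0,0.05,0,40],
  [0,0,0.05,0,40],
])

```text
time_s: 50.27
tcp_pos: [0.6076, -0.04, 0.1001]
ee_rot: [[0.004, 1.0, -0.0], [1.0, -0.004, -0.0], [-0.0, -0.0, -1.0]]
wrist_force: [0.8, -0.3, 0.0]
gripper_width: 0.419
gripper_force: 0.0
```

Call:
servo_tool([
  [0,0,0.3,0,60],
  [0,0,0.8,0,60],
  [0,0,1.5,0,60],
  [0,0,2.5,0,60],
  [0,0,3.5,0,60],
])

```text
time_s: 50.68
tcp_pos: [0.6071, -0.0401, 0.2064]
ee_rot: [[0.004, 1.0, -0.001], [1.0, -0.004, -0.0], [-0.0, -0.001, -1.0]]
wrist_force: [0.3, -0.1, 0.1]
gripper_width: 0.675
gripper_force: 0.0
```

Call:
servo_tool([
  [0,0,0.5,0,60],
  [0,0,1,0,60],
  [0,0,1.45,0,60],
  [0,0,1.45,-0.1,60],
  [0,0,1.45,-0.2,60],
])

```text
time_s: 51.1
tcp_pos: [0.6081, -0.0399, 0.2509]
ee_rot: [[0.207, 0.978, 0.003], [0.978, -0.207, 0.0], [0.001, 0.003, -1.0]]
wrist_force: [-0.7, -0.5, -1.0]
gripper_width: 0.691
gripper_force: 0.0
```

Call:
servo_tool([
  [0.1,0.7,0,-0.12,60],
  [0.2,1.4,0,-0.24,60],
  [0.3,2.1,0,-0.36,60],
  [0.4,2.8,0,-0.48,60],
  [0.5,3.5,0,-0.6,60],
])

```text
time_s: 51.52
tcp_pos: [0.6226, 0.066, 0.2495]
ee_rot: [[0.724, 0.69, 0.001], [0.69, -0.724, 0.0], [0.0, 0.0, -1.0]]
wrist_force: [0.6, -0.4, -0.1]
gripper_width: 0.691
gripper_force: 0.0
```

Call:
servo_tool([
  [0.1,0.7,0,-0.12,60],
  [0.2,1.4,0,-0.24,60],
  [0.3,2.1,0,-0.36,60],
  [0.5,2.8,0,-0.48,60],
  [0.68,3.73,0,-0.6,60],
])

```text
time_s: 51.93
tcp_pos: [0.6431, 0.1773, 0.2497]
ee_rot: [[0.987, 0.16, 0.001], [0.16, -0.987, -0.0], [0.001, 0.0, -1.0]]
wrist_force: [0.7, -0.0, 0.0]
gripper_width: 0.689
gripper_force: 0.0
```

Call:
servo_tool([
  [0,0,0,-0.12,60],
  [0,0,0,-0.172,60],
  [0,0,0,-0.172,60],
  [0,0,0,-0.172,60],
  [0,0,0,-0.172,60],
])

```text
time_s: 52.35
tcp_pos: [0.6429, 0.1767, 0.2492]
ee_rot: [[1.0, -0.004, 0.0], [-0.004, -1.0, 0.0], [0.0, -0.0, -1.0]]
wrist_force: [-0.4, -1.0, 0.7]
gripper_width: 0.689
gripper_force: 0.0
```

```bash
python3 - <<'E'
from h import *
s=r.sense();print(s["tcp_pos"],s["joints"],s["ee_rot"][:,0],s["gripper_width"]*87)
E
```

```text
[0.64291707 0.17670432 0.24917433] [ 2.92377576e+01  2.58291701e+01  7.81457864e+00  6.41442649e-03
 -7.19716880e+01  6.05432796e+01] [ 9.99992795e-01 -3.78698175e-03  2.60866200e-04] 59.96484714744792
```

Call:
servo_tool([
  [0,0,-1,0,60],
  [0,0,-2,0,60],
  [0,0,-2.8,0,60],
  [0,0,-3.4,0,60],
  [0,0,-3.71,0,40],
])

```text
time_s: 52.77
tcp_pos: [0.6415, 0.176, 0.1347]
ee_rot: [[1.0, -0.005, -0.004], [-0.005, -1.0, -0.002], [-0.004, 0.002, -1.0]]
wrist_force: [0.0, -0.2, -0.6]
gripper_width: 0.663
gripper_force: 0.0
```

Call:
servo_tool([
  [0,0,0,0,20],
  [0,0,0,0,20],
  [0,0,0,0,20],
  [0,0,0,0,20],
  [0,0,0,0,20],
])

```text
time_s: 53.18
tcp_pos: [0.6439, 0.1771, 0.1395]
ee_rot: [[1.0, -0.005, 0.003], [-0.005, -1.0, 0.001], [0.003, -0.001, -1.0]]
wrist_force: [0.3, -0.5, 2.0]
gripper_width: 0.387
gripper_force: 30.0
```

Call:
servo_tool([
  [0,0,0,0,20],
  [0,0,0,0,20],
  [0,0,0,0,20],
  [0,0,0,0,20],
  [0,0,0,0,20],
])

```text
time_s: 53.6
tcp_pos: [0.6441, 0.1771, 0.1394]
ee_rot: [[1.0, -0.004, 0.004], [-0.004, -1.0, 0.001], [0.004, -0.001, -1.0]]
wrist_force: [0.8, -1.3, 6.1]
gripper_width: 0.387
gripper_force: 30.0
```

Call:
servo_tool([
  [-0.5,0,0.11,0,20],
  [-1.0,0,0.17,0,20],
  [-1.5,0,0.17,0,20],
  [-2.0,0,0.11,0,20],
  [-2.44,0,0,0,20],
])

```text
time_s: 54.02
tcp_pos: [0.5704, 0.1779, 0.138]
ee_rot: [[1.0, -0.005, 0.004], [-0.005, -1.0, 0.003], [0.004, -0.003, -1.0]]
wrist_force: [5.2, 0.6, -4.7]
gripper_width: 0.387
gripper_force: 30.0
```

Call:
servo_tool([
  [0,0,0,0,20],
  [0,-0.28,0,0,20],
  [0,-0.56,0,0,20],
  [0,-0.84,0,0,20],
  [0,-1.12,0,0,20],
])

```text
time_s: 54.43
tcp_pos: [0.57, 0.143, 0.1379]
ee_rot: [[1.0, -0.005, 0.001], [-0.005, -1.0, 0.001], [0.001, -0.001, -1.0]]
wrist_force: [-0.4, 2.2, 3.0]
gripper_width: 0.39
gripper_force: 30.0
```

```bash
python3 - <<'E'
from h import *
s=r.sense();print(s["tcp_pos"],s["ee_rot"][:,0],s["gripper_width"]*87,s["wrist_force"])
E
```

```text
[0.5699713  0.14297186 0.13789138] [ 9.99988316e-01 -4.79611561e-03  6.04738866e-04] 33.95953606709328 [-0.38811748  2.17431641  3.00514239]
```

Call:
servo_tool([
  [0,0,0,0,20],
  [0.6,0,0.12,0,20],
  [1.2,0,0.17,0,20],
  [1.8,0,0.12,0,20],
  [2.46,0,0,0,20],
])

```text
time_s: 54.85
tcp_pos: [0.6425, 0.1418, 0.1382]
ee_rot: [[1.0, -0.005, -0.004], [-0.005, -1.0, -0.003], [-0.004, 0.003, -1.0]]
wrist_force: [-1.7, 0.8, 1.8]
gripper_width: 0.388
gripper_force: 30.0
```

Call:
servo_tool([
  [0,0,0,0,20],
  [0,-0.28,0,0,20],
  [0,-0.56,0,0,20],
  [0,-0.84,0,0,20],
  [0,-1.12,0,0,20],
])

```text
time_s: 55.27
tcp_pos: [0.6438, 0.1091, 0.1377]
ee_rot: [[1.0, -0.005, 0.001], [-0.005, -1.0, 0.001], [0.001, -0.001, -1.0]]
wrist_force: [1.2, 12.4, 3.9]
gripper_width: 0.384
gripper_force: 30.0
```

Call:
servo_tool([
  [0,0,0,0,20],
  [-0.6,0,0.12,0,20],
  [-1.2,0,0.17,0,20],
  [-1.8,0,0.12,0,20],
  [-2.46,0,0,0,20],
])

```text
time_s: 55.68
tcp_pos: [0.57, 0.1103, 0.137]
ee_rot: [[1.0, -0.006, 0.003], [-0.006, -1.0, 0.003], [0.003, -0.003, -1.0]]
wrist_force: [6.3, 5.0, -11.4]
gripper_width: 0.389
gripper_force: 30.0
```

Call:
servo_tool([
  [0,0,0,0,20],
  [0,0,0,0,20],
  [0,0,0,0,20],
  [0,0,0,0,20],
  [0,0,0,0,20],
])

```text
time_s: 56.1
tcp_pos: [0.5691, 0.1103, 0.1369]
ee_rot: [[1.0, -0.005, -0.0], [-0.005, -1.0, 0.002], [-0.0, -0.002, -1.0]]
wrist_force: [1.3, 5.8, 0.4]
gripper_width: 0.387
gripper_force: 30.0
```

Call:
servo_tool([
  [0,0.02,0,0,60],
  [0,0.02,0,0,60],
  [0,0.02,0,0,60],
  [0,0.02,0,0,60],
  [0,0.02,0,0,60],
])

```text
time_s: 56.52
tcp_pos: [0.5691, 0.1097, 0.1372]
ee_rot: [[1.0, -0.005, -0.002], [-0.005, -1.0, -0.001], [-0.002, 0.001, -1.0]]
wrist_force: [0.3, 0.0, -0.1]
gripper_width: 0.653
gripper_force: 0.0
```

Call:
servo_tool([
  [0,0,0.3,0,60],
  [0,0,1,0,60],
  [0,0,2,0,60],
  [0,0,3,0,60],
  [0,0,3.8,0,60],
])

```text
time_s: 56.93
tcp_pos: [0.5701, 0.1102, 0.2547]
ee_rot: [[1.0, -0.005, 0.003], [-0.005, -1.0, 0.0], [0.003, -0.0, -1.0]]
wrist_force: [0.6, -1.2, 0.3]
gripper_width: 0.688
gripper_force: 0.0
```

Call:
servo_tool([
  [-0.8,-0.7,0,0,60],
  [-1.6,-1.4,0,0,60],
  [-2.3,-2.1,0,0,60],
  [-2.3,-2.8,0,0,60],
  [-2.3,-3.4,0,0,60],
])

```text
time_s: 57.35
tcp_pos: [0.4994, 0.0072, 0.253]
ee_rot: [[1.0, -0.004, 0.001], [-0.004, -1.0, 0.0], [0.001, -0.0, -1.0]]
wrist_force: [0.2, 0.1, 0.0]
gripper_width: 0.688
gripper_force: 0.0
```

Call:
servo_tool([
  [0,0,0,0,60],
  [0,0,0,0,60],
  [0,0,0,0,60],
  [0,0,0,0,60],
  [0,0,0,0,60],
])

```text
time_s: 57.77
tcp_pos: [0.5009, 0.0091, 0.2515]
ee_rot: [[1.0, -0.004, -0.0], [-0.004, -1.0, -0.0], [-0.0, 0.0, -1.0]]
wrist_force: [-0.1, 0.0, -0.6]
gripper_width: 0.691
gripper_force: 0.0
```

```bash
python3 - <<'E'
from h import *
w=r.capture("wrist");cv2.imwrite("pics/z.png",crop(w,100,0,640,260,1.45));print(r.sense()["tcp_pos"])
for P in [(.6075,-.04,.073)]: 
    c=np.array([(.052,.128),(-.052,.128),(-.052,-.128),(.052,-.128)]);q=proj(w,[(P[0]+a,P[1]+b,.073) for a,b in c]);print(((q-[100,0])*1.45).round(0))
E
```

```text
[0.50084133 0.00902647 0.25144229]
[[184.  62.]
 [196. 239.]
 [588. 238.]
 [612.  60.]]
```

View pics/z.png

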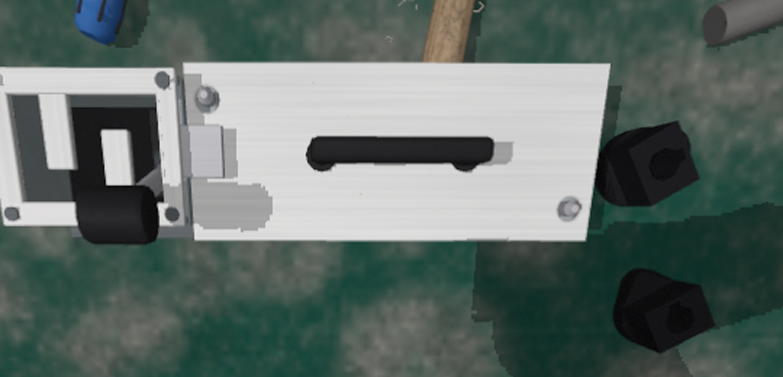

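The picture shows both pins through the cover, at (206,98) and (569,208). The tongue is over the cover at (207,152), and the knob is at the front of the first slot at (118,215).

```bash
python3 -c "
from station import r
print(r.finish_job())"
```

```text
the job is handed in; nothing more can be done
None
```

The job is handed in after about 58 s: all three cams sit on their own shafts, keyed and pushed fully down, the cover is back on its two pins, and the lever is in the run slot with its tongue over the cover. I have no score back.

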